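# Hook the vial carrier out of the deep cold canister

## Task

Take the green-handled hook picker from its white stand, feel for the yellow lifting bar of the blue vial carrier deep in the metal canister, hook it gently and lift the carrier out. Seat the carrier flat in the orange nest, unhook the picker and put it back upright in its stand. Lift and carry with the picker only: never touch the carrier with the gripper, never force it or tip it over, and leave the other things where they are.

Things in the scene. Friction and masses are not known exactly. Their poses are not given: they have to be found in the camera images.
- picker: Hook picker, 154 mm tall, 0.14 kg, standing upright in the stand. Origin: on the shank axis at the foot's underside; z up along the shank; the hook points to +y. Shank 12 mm (x) by 8 mm (y), on the axis. Black guide collar on it at z = 52 to 64 mm, x = -11 to 11, y = -9 to 18 mm.
- picker_grip (a point): Middle of the picker's green handle, 125 mm above the foot's underside, on the shank axis. The handle is a block 30 mm (x) by 24 mm (y), reaching from 102 to 154 mm above the foot's underside. Grip it from above across its 24 mm (fingers closing along y), firmly (60 N or more).
- picker_hook (a point): Middle of the hook's throat, 8 mm in +y from the shank axis, on the foot's upper face. Foot: steel plate 6 mm thick, 16 mm wide (x), y = -8 to +16.5 mm from the shank axis. At its +y end a lip (y = 12.5 to 16.5 mm) rises 5 mm above the plate; the throat between shank and lip is 8.5 mm long.
- stand: White picker stand, fixed: an open-topped pocket 70 mm tall, floor at z = 6 mm, walls 6 mm thick, pocket inside x = -14 to 14, y = -12 to 22 mm; a blue base plate. Origin: on the table, where the shank axis of the racked picker lies (nominally); the picker stands in it with its axes along the stand's.
- canister: Finned aluminium canister, fixed, an open-topped well: outside 64 mm (x) by 124 mm (y), (70 mm over the thin fins on its sides), rim 110 mm above the table, smooth inside, 52 mm (x) by 112 mm (y), inner floor at z = 6 mm. Origin: centre of its underside.
- carrier: Blue vial carrier with a steel base: block 46 mm (x) by 108 mm (y) by 30 mm high with coloured caps in its top (2 mm proud), about 0.35 kg (0.28 to 0.44), on the canister floor, axes within a few degrees of the canister's; it can shift about 2 mm there. Origin: centre of its underside. On the hook it swings until its centre of mass is below the bar (up to 18 degrees).
- carrier_top (a point): Centre of the block's top. Above it a yellow bridge: round bar, 6 mm thick, along x, axis 33 mm above the top, between posts at x = -20.5 and 20.5 mm (37 mm free). The bridge is clamped anywhere from y = -16 to +16 mm, not reported: feel or look for it. It will not slide if gently used. Feel with 2 to 3 N; keep picker against carrier under 10 N.
- nest: Orange nest, fixed: a shallow tray, outside 68 mm (x) by 132 mm (y), rim 16 mm high, inside 56 mm (x) by 120 mm (y), inner floor at z = 6 mm. Origin: centre of its underside. The carrier belongs in it flat, long side along y (either way round).
- bottle: amber reagent bottle, 40 mm across, 75 mm tall; leave alone
- marker: white and red marker pen lying flat, 115 mm long, 14 mm thick; leave alone
- scanner: black and grey hand-held code scanner lying flat, 155 mm long, 45 mm high; leave alone
- tipbox: blue box of pipette tips with a clear lid, 85 x 120 x 81 mm; leave alone
There are look-alikes about, which are no part of the job. Leave any purple look-alike of the canister alone.

How it is judged:
On the way, in this order (a step that is already met when the one before it is completed fails the run):
1. the carrier hangs on the picker, lifted at least 30 mm off the canister floor (z of carrier in the frame of canister above 0.036 m and contact force between picker and carrier above 1 N), for 0.1 s.
2. the carrier sits flat in the nest (x of carrier in the frame of nest between -0.008 and 0.008 m and y of carrier in the frame of nest between -0.008 and 0.008 m and z of carrier in the frame of nest between 0.003 and 0.009 m and angle between carrier's own z axis and vertical below 0.05 rad), for 0.2 s.
At the end, for the whole second after the job is handed in: The carrier rests flat in the orange nest (within 8 mm of its centre lengthwise and across, within 3 mm of the floor, tilted under 0.05 rad) and the picker stands in its stand (within 10 mm in x and 8 mm in y, foot within 4 mm of the stand's floor, tilted under 0.13 rad), both released and still (all of step 2 and x of picker in the frame of stand between -0.01 and 0.01 m and y of picker in the frame of stand between -0.008 and 0.008 m and z of picker in the frame of stand between 0.002 and 0.01 m and angle between picker's own z axis and vertical below 0.13 rad and linear speed of each of carrier, picker below 0.02 m/s); the robot touches nothing.
It fails at once if the gripper touches the carrier (contact force between the fingers and carrier above 0.5 N).
It fails at once if picker and carrier press on one another with more than 10 N (contact force between picker and carrier above 10 N).
It fails at once if the carrier is dropped or slammed into the nest (over 40 N) (contact force between carrier and nest above 40 N).
It fails at once if the carrier is tipped by more than 0.7 rad (angle between carrier's own z axis and vertical above 0.7 rad).
It fails at once if another thing is shifted by more than 20 mm (distance of any of bottle, marker, scanner, tipbox from where it was at the start of the episode above 0.02 m).
It also fails if it takes over 72 s, if anything falls off the work surface, if the arm or the gripper's body presses on something with over 40 N, if the wrist force passes 120 N, or if a joint passes its speed limit or range.

## Robot

A 7-joint arm with a two-finger parallel gripper is mounted at the origin on the work surface. World frame = base frame: x ahead of the robot, y to its left, z up, the work surface at z = 0. Lengths are in m, angles in rad, forces in N, time in s.
With the tool pointing down it reaches from about 0.425 to 0.875 m from the base axis. Payload 8.4 kg.
Tool frame: the origin (TCP) lies midway between the tips of the shut fingers; the grasp point (between the pads) lies 19 mm behind it; z points along the fingers, y is the line along which they close (so a half turn about z gives the same grasp; the last joint's range is limited). The gripper opens to 85 mm and grips with 20 to 120 N. Pads are 22 mm wide; open, the fingers measure 114 mm over their backs; the gripper's body (76 mm by 85 mm) begins 54 mm behind the grasp point. The pads swing forward as they close: fully open they stand 13 mm farther back than shut.
Start: joints at [1.205, 0.333, 0.04, 1.465, -0.013, 1.343, -0.059], TCP at [0.171, -0.627, 0.231] pointing down, gripper open.
Joint ranges: [-2.58, 2.58], [-0.38, 2.09], [-1.3, 1.39], [0.25, 2.4], [-1.5, 4.64], [0.08, 2.09], [-2.65, 2.65]. Speed limits (rad/s): [2.22, 2.22, 2.79, 2.79, 3.14, 3.14, 3.14].

## Interface

Orientations are given as a unit quaternion [w, x, y, z].
In Python, from cell import manip gives the robot as it stands.
- The arm moves only by the tool arm_command, never from a script. Its argument "increments" is a list of rows, each an object with "linear": the shift along the world's x, y, z in m, a list of three; "delta_rot": the turn, a rotation vector about the world's x, y, z in degrees, a list of three; "gripper": the finger opening in m, from 0 to 0.0854. In form: [{"linear": [dx, dy, dz], "delta_rot": [wx, wy, wz], "gripper": gripper}, ...]. A call has exactly 5 rows; each row shifts and turns the commanded pose from where the row before left it; what a row does not reach is not made up. A row lasts 1/8 s, in which the tool goes at most 62.5 mm and 10.7 degrees, less where a joint would pass 70% of its speed; a pose out of reach is approached as far as the arm can. A call is refused whole if a number of a shift passes 0.0625 or a number of a turn 10.7, either way. A call with a gripper value outside its range is refused whole. The fingers move at their own pace and stop on an object; "newtons" is the grip in N (left out, the last holds). Time passes only in rows, so rows that do not move let the fingers close, or fill a call up. It gives the time, the measured TCP pose, the force, the opening and the grip force at its end, in the units of the state.
- manip.observe(): the state, without advancing time (a new reading comes with each control period).
- manip.grab_frame(name): name is "side" or "top"; returns the picture (480x640x3 uint8, red, green, blue); there is no depth.
- manip.camera_params(name): a dict with "vertical_fov" (degrees; the focal length in pixels is half the picture's height over the tangent of half this angle, whatever the lens; pixels are square), "cx", "cy" (the principal point, pixels), "extrinsics" (4x4, takes a point from world to camera coordinates). Camera axes: x right, y down, z forward; pixel columns grow to the right and rows downward; lengths in m; the calibration is good to about 2 mm. A picture is of the moment at which its call begins. camera_params takes no time and is no camera call.
- manip.hand_in(): hands the job in; it is judged then, once.
The state is a dict: "clock": time; "q": joint angles; "joint_vel": joint speeds; "joint_torque": joint torques, N m; "tool_pos": TCP position; "tool_rot": TCP orientation; "contact_force": force on the tool from outside, world axes, zero at the start; "moment": the same for the moment, N m; "width": opening from 0.0 (shut) to 1.0 (fully open); "grasp_force": force on a finger pad.
Only numpy, scipy, OpenCV 4.12 (cv2) and the standard library are available. Lean on these libraries where they do the work, as an engineer would, in place of code of your own. Each camera call takes 0.05 s, during which the arm holds its last target. There are 200 camera calls.

## Working session

There is one attempt and no reset: what is moved stays moved. The work goes in short steps, Python scripts to look and compute and a tool call to move; the robot and the scene stay as the last step left them, time stands still between calls to the robot, and variables do not carry over. Pictures are saved under pics/ and viewed, at most 10 in all, crops included, and the job is handed in when it is done.

Besides the shell and the picture viewer there is one more tool, called after "Request:" in YAML: its name, and indented under it one key for each argument. arm_command: Moves the arm, as the interface text tells. Its arguments: {"type":"object","properties":{"increments":{"type":"array","items":{"type":"object","properties":{"linear":{"type":"array","items":{"type":"number"}},"delta_rot":{"type":"array","items":{"type":"number"}},"gripper":{"type":"number"}}}},"newtons":{"type":"number"}},"required":["increments"]}

```bash
ls; mkdir -p pics
python3 - <<'E'
from cell import manip
import cv2,json,numpy as np
np.set_printoptions(precision=4,suppress=True)
for n in("side","top"):
    f=manip.grab_frame(n); cv2.imwrite(f"pics/{n}0.png",f[:,:,::-1]); 
    p=manip.camera_params(n); print(n,p)
print(manip.observe())
E
```

```text
pics
side {'vertical_fov': 49.126423695508045, 'cx': 326.83188523100563, 'cy': 237.920430774107, 'extrinsics': array([[-0.8587, -0.5122, -0.0188,  0.4212],
       [-0.3789,  0.659 , -0.6498,  0.2414],
       [ 0.3451, -0.5508, -0.7599,  1.3603],
       [ 0.    ,  0.    ,  0.    ,  1.    ]])}
top {'vertical_fov': 55.73809172629282, 'cx': 321.6529995664895, 'cy': 235.29972821196466, 'extrinsics': array([[ 0.001 , -1.    , -0.0056,  0.0219],
       [-0.9796,  0.0001, -0.2009,  0.4924],
       [ 0.2009,  0.0057, -0.9796,  1.164 ],
       [ 0.    ,  0.    ,  0.    ,  1.    ]])}
{'clock': 0.1, 'q': array([ 1.2048,  0.3338,  0.0398,  1.4662, -0.0134,  1.3433, -0.0585]), 'joint_vel': array([-0.0009, -0.0016, -0.0005, -0.0012, -0.0001,  0.0008,  0.0003]), 'joint_torque': array([  0.0043, -66.002 ,   1.3705, -40.6476,   0.0171,   0.0089,
         0.    ]), 'tool_pos': array([ 0.1713, -0.6266,  0.2305]), 'tool_rot': array([-0.0007,  0.9911,  0.133 , -0.0001]), 'contact_force': array([ 0.2637, -0.5367,  0.8901]), 'moment': array([ 0.0307, -0.0646,  0.0148]), 'grasp_force': 0.0, 'width': 1.0039189563315623}
```

View pics/top0.png

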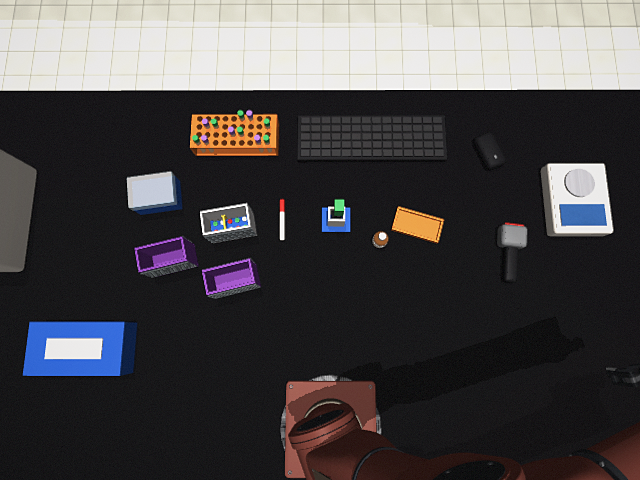

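View pics/side0.png

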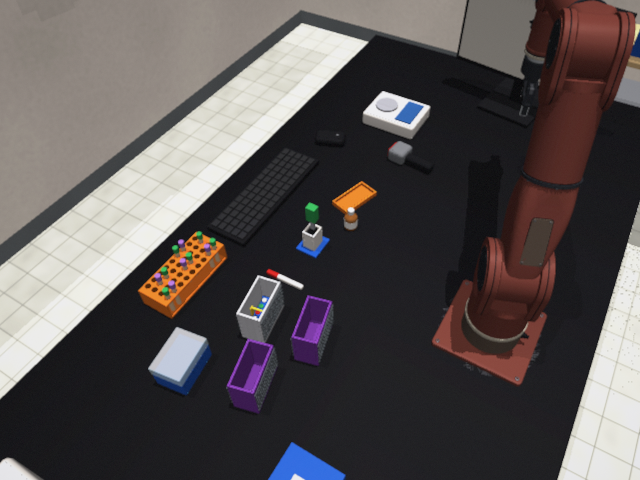

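The top view shows the canister at (228,222), stand and picker at (337,213) and nest at (418,225). The side view shows them at (261,308), (312,230) and (355,197). The two purple wells are decoys.

```bash
cat > h.py <<'E'
import numpy as np,cv2
from cell import manip
np.set_printoptions(precision=4,suppress=True)
C={n:manip.camera_params(n) for n in("side","top")}
def F(n): return 240/np.tan(np.radians(C[n]["vertical_fov"])/2)
def ray(n,p):
    E=C[n]["extrinsics"];R,t=E[:3,:3],E[:3,3]
    d=R.T@np.array([(p[0]-C[n]["cx"])/F(n),(p[1]-C[n]["cy"])/F(n),1.]); return -R.T@t,d/np.linalg.norm(d)
def onz(n,p,z):
    o,d=ray(n,p); return o+d*(z-o[2])/d[2]
def proj(n,X):
    E=C[n]["extrinsics"];c=E[:3,:3]@np.asarray(X,float)+E[:3,3]
    return np.array([C[n]["cx"]+F(n)*c[0]/c[2],C[n]["cy"]+F(n)*c[1]/c[2]])
def tri(ps,pt):
    o1,d1=ray("side",ps);o2,d2=ray("top",pt)
    A=np.c_[d1,-d2];s=np.linalg.lstsq(A,o2-o1,rcond=None)[0]
    a,b=o1+d1*s[0],o2+d2*s[1]; return (a+b)/2,np.linalg.norm(a-b)
def mask(img,lo,hi,roi):
    h=cv2.cvtColor(img,cv2.COLOR_RGB2HSV);m=cv2.inRange(h,lo,hi);z=np.zeros_like(m);x0,y0,x1,y1=roi
    z[y0:y1,x0:x1]=m[y0:y1,x0:x1]; return z
def big(m):
    c,_=cv2.findContours(m,cv2.RETR_EXTERNAL,cv2.CHAIN_APPROX_NONE);return max(c,key=cv2.contourArea)
def cen(m):
    M=cv2.moments(m,True);return np.array([M["m10"],M["m01"]])/M["m00"],M["m00"]
E
python3 - <<'E'
from h import *
T=cv2.imread("pics/top0.png");S=cv2.imread("pics/side0.png")
a=cv2.resize(T[180:260,190:350],None,fx=5,fy=5,interpolation=cv2.INTER_CUBIC)[:, :800]
cv2.imwrite("pics/c1.png",a[:400])
b=cv2.resize(S[180:350,220:390],None,fx=3.5,fy=3.5,interpolation=cv2.INTER_CUBIC);cv2.imwrite("pics/c2.png",b)
T=T[:,:,::-1].copy();S=S[:,:,::-1].copy()
R={}
for n,I,ro,rg in(("top",T,(380,195,455,250),(325,190,355,220)),("side",S,(325,175,385,220),(295,195,330,230))):
    m=mask(I,(8,120,80),(22,255,255),ro); c=big(m); r=cv2.minAreaRect(c)
    print(n,"nest rect",r); R[n]=cv2.boxPoints(r)
    for z in (.016,): print(np.array([onz(n,p,z) for p in R[n]]), onz(n,r[0],z))
    g=mask(I,(45,80,40),(85,255,255),rg); p,k=cen(g);print(n,"green",p,k,cv2.boundingRect(big(g)))
    R[n+"g"]=p
print(tri(R["sideg"],R["topg"]))
m=mask(T,(105,120,60),(125,255,255),(315,195,360,240));r=cv2.minAreaRect(big(m));print("standbase",r,onz("top",r[0],.003),cv2.boundingRect(big(m)))
E
```

```text
top nest rect ((417.660400390625, 224.1886749267578), (49.17507553100586, 25.549062728881836), 15.945395469665527)
[[ 0.5151 -0.1674  0.016 ]
 [ 0.5851 -0.189   0.016 ]
 [ 0.5464 -0.3185  0.016 ]
 [ 0.4772 -0.2956  0.016 ]] [ 0.5307 -0.2428  0.016 ]
top green [338.6647 206.5389] 167.0 (334, 199, 11, 17)
side nest rect ((356.09527587890625, 199.57882690429688), (30.025907516479492, 41.716129302978516), 50.90614318847656)
[[ 0.5891 -0.1881  0.016 ]
 [ 0.5581 -0.3456  0.016 ]
 [ 0.455  -0.28    0.016 ]
 [ 0.4891 -0.1315  0.016 ]] [ 0.5221 -0.234   0.016 ]
side green [311.5418 212.3984] 251.0 (305, 202, 14, 22)
(array([ 0.5484, -0.0207,  0.1393]), np.float64(0.0013653981904631265))
standbase ((336.0, 219.0), (24.0, 28.0), 90.0) [ 0.5487 -0.0177  0.003 ] (322, 207, 29, 25)
```

View pics/c1.png

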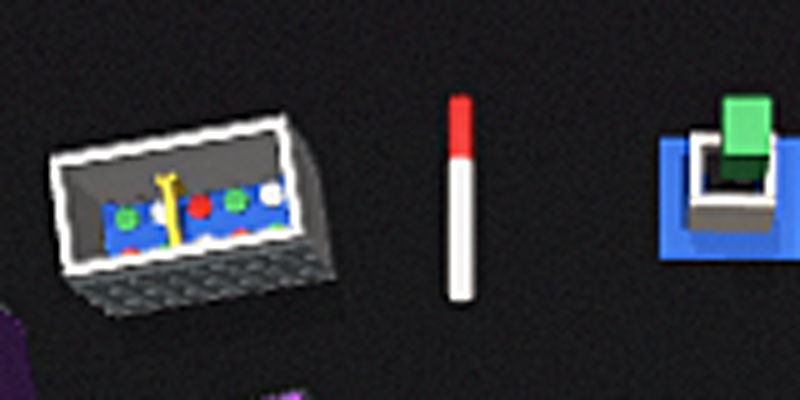

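View pics/c2.png

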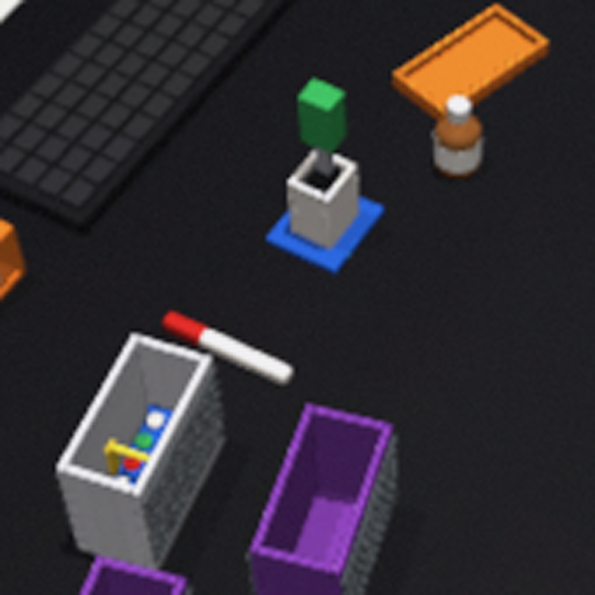

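The crops show the canister rim (top view, about x 200–250, y 203–235) with the yellow bar near its centre. The picker handle sits towards world −y in its pocket, so the hook points to about +y. Next I'll measure the rim, bar, stand and handle.

Run:
```python
from h import *
T=cv2.imread("pics/top0.png")[:,:,::-1].copy();S=cv2.imread("pics/side0.png")[:,:,::-1].copy()
def yaw(B):
    B=np.array(B)[:,:2]; e=[B[1]-B[0],B[2]-B[1]]; l=[np.linalg.norm(v) for v in e]; out=[]
    v=e[int(np.argmax(l))]; v=v*np.sign(v[1]); return np.degrees(np.arctan2(-v[0],v[1])),sorted(l)
def rimrep(name,n,I,lo,hi,roi,z):
    m=mask(I,lo,hi,roi);c=big(m);
    q=cv2.approxPolyDP(cv2.convexHull(c),5,True)[:,0];
    B=[onz(n,p,z) for p in cv2.boxPoints(cv2.minAreaRect(c))]
    print(name,n,"box",np.mean(B,0),yaw(B),"| quad",len(q));
    Q=np.array([onz(n,p,z) for p in q]); print(Q[:,:2].tolist(), Q.mean(0), yaw(Q) if len(Q)==4 else "")
W=((0,0,175),(180,60,255))
for n,I,r1,r2 in(("top",T,(192,195,262,250),(322,200,352,235)),("side",S,(232,268,285,325),(298,215,326,245))):
    rimrep("canister",n,I,*W,r1,.110); rimrep("stand",n,I,*W,r2,.070)
rimrep("nest","side",S,(8,120,80),(22,255,255),(325,175,385,220),.016)
Y=((20,110,90),(34,255,255)); P={}
for n,I,r in(("top",T,(200,205,250,235)),("side",S,(245,285,280,325))):
    m=mask(I,*Y,r);ys,xs=np.nonzero(m);print(n,"yellow",list(zip(xs.tolist(),ys.tolist())))
for n,I,r in(("top",T,(325,190,355,225)),("side",S,(295,195,330,240))):
    h=cv2.cvtColor(I,cv2.COLOR_RGB2HSV)[:,:,2]
    g=mask(I,(45,60,150),(85,255,255),r);p,k=cen(g);print(n,"greentop",p,k,cv2.boundingRect(big(g)),onz(n,p,.160))
b=mask(T,(8,60,50),(22,255,255),(365,228,395,252));print("bottle",onz("top",cen(b)[0],.05))
```

```text
canister top box [0.5233 0.2707 0.11  ] (np.float64(10.383967686304725), [np.float64(0.06329394160228992), np.float64(0.12506591451612814)]) | quad 4
[[0.5652248619757915, 0.2170745220629103], [0.5043902815141006, 0.20475203387374058], [0.4835464443526714, 0.3238032774952152], [0.5439718989430633, 0.33219475243838187]] [0.5243 0.2695 0.11  ] (np.float64(9.9308542049401), [np.float64(0.06207004023780047), np.float64(0.12086217007580113)])
stand top box [ 0.5475 -0.016   0.07  ] (np.float64(-0.028299690374473916), [np.float64(0.03558968207347603), np.float64(0.04260872280088381)]) | quad 4
[[0.5652635527439691, -0.03740934021934261], [0.5296752720154634, -0.03709351622169131], [0.5296890119111277, 0.00526325652973181], [0.5652845981615946, 0.0051993773967532325]] [ 0.5475 -0.016   0.07  ] (np.float64(-0.01858588258184571), [np.float64(0.035589682072314506), np.float64(0.0423567749799301)])
canister side box [0.5274 0.2696 0.11  ] (np.float64(11.946628334832246), [np.float64(0.0691821058131127), np.float64(0.1356669037786105)]) | quad 4
[[0.5079831944937163, 0.2047935964323212], [0.4864
[... 1549 characters left out ...]
 307), (254, 307), (255, 307), (250, 308), (251, 308), (252, 308), (253, 308), (254, 308), (255, 308), (256, 308), (250, 309), (251, 309), (252, 309), (253, 309), (254, 309), (255, 309), (256, 309), (257, 309), (258, 309), (259, 309), (260, 309), (250, 310), (251, 310), (252, 310), (253, 310), (258, 310), (259, 310), (260, 310), (261, 310), (250, 311), (251, 311), (252, 311), (253, 311), (261, 311), (251, 312), (252, 312), (253, 312), (251, 313), (252, 313), (253, 313), (251, 314), (252, 314), (252, 315)]
top greentop [339. 205.] 99.0 (335, 200, 9, 11) [ 0.546  -0.0211  0.16  ]
side greentop [311.4677 206.629 ] 62.0 (306, 203, 12, 8) [ 0.5497 -0.0228  0.16  ]
bottle [ 0.4851 -0.1368  0.05  ]
```

Request:
arm_command:
  increments:
    - {"linear":[0.025,0.04,0],"delta_rot":[0,0,-1],"gripper":0.0854}
    - {"linear":[0.025,0.04,0],"delta_rot":[0,0,-1],"gripper":0.0854}
    - {"linear":[0.025,0.04,0],"delta_rot":[0,0,-1],"gripper":0.0854}
    - {"linear":[0.025,0.04,0],"delta_rot":[0,0,-1],"gripper":0.0854}
    - {"linear":[0.025,0.04,0],"delta_rot":[0,0,-1],"gripper":0.0854}
  newtons: 80

```text
clock: 0.72
tool_pos: [0.2969, -0.4254, 0.231]
tool_rot: [-0.0, 0.996, 0.089, -0.0]
contact_force: [0.7, -0.7, 1.5]
width: 1.002
grasp_force: 0.0
```

Request:
arm_command:
  increments:
    - {"linear":[0.025,0.04,0],"delta_rot":[0,0,-1],"gripper":0.0854}
    - {"linear":[0.025,0.04,0],"delta_rot":[0,0,-1],"gripper":0.0854}
    - {"linear":[0.025,0.04,0],"delta_rot":[0,0,-1],"gripper":0.0854}
    - {"linear":[0.025,0.04,0],"delta_rot":[0,0,-1],"gripper":0.0854}
    - {"linear":[0.025,0.04,0],"delta_rot":[0,0,-1],"gripper":0.0854}

```text
clock: 1.35
tool_pos: [0.4217, -0.2255, 0.2311]
tool_rot: [-0.0, 0.999, 0.046, -0.0]
contact_force: [0.2, -0.8, 0.4]
width: 1.0
grasp_force: 0.0
```

Request:
arm_command:
  increments:
    - {"linear":[0.025,0.04,0],"delta_rot":[0,0,-1],"gripper":0.0854}
    - {"linear":[0.025,0.04,0],"delta_rot":[0,0,-1],"gripper":0.0854}
    - {"linear":[0.025,0.04,0],"delta_rot":[0,0,-1],"gripper":0.0854}
    - {"linear":[0.025,0.04,0],"delta_rot":[0,0,-1],"gripper":0.0854}
    - {"linear":[0,0,0],"delta_rot":[0,0,0],"gripper":0.0854}

```text
clock: 1.98
tool_pos: [0.5223, -0.0629, 0.231]
tool_rot: [-0.001, 1.0, 0.014, -0.0]
contact_force: [0.7, 0.2, -0.6]
width: 1.0
grasp_force: 0.0
```

```bash
cat >> h.py <<'E'
from scipy.spatial.transform import Rotation as Ro
def st():
    o=manip.observe();w,x,y,z=o["tool_rot"];R=Ro.from_quat([x,y,z,w]).as_matrix();c=R[:,1]*np.sign(R[1,1])
    print("t",o["clock"],"p",o["tool_pos"],"F",o["contact_force"],"M",o["moment"],"w",o["width"],"gf",o["grasp_force"],"yaw",np.degrees(np.arctan2(-c[0],c[1])),"zax",R[:,2]); return o
E
python3 - <<'E'
from h import *
st()
c=np.array([.525,.2698]);a=np.radians(10.2);ex=np.array([np.cos(a),np.sin(a)]);ey=np.array([-ex[1],ex[0]])
for n,p in(("top",(223.5,219.5)),("top",(224.,224)),("top",(224.5,227.5)),("side",(254,308)),("side",(257,309)),("side",(260.5,310.3))):
    X=onz(n,p,.071);d=X[:2]-c;print(n,X[:2],d@ex,d@ey)
E
```

```text
t 1.975 p [ 0.5223 -0.0629  0.231 ] F [ 0.6567  0.188  -0.6039] M [-0.0126  0.0299  0.023 ] w 0.9997304315167737 gf 0.0 yaw 1.628164737670044 zax [-0.0001  0.0019 -1.    ]
top [0.5309 0.2822] 0.00799564874863147 0.011118945058430018
top [0.5187 0.2803] -0.004377250105558651 0.011446681132423066
top [0.5092 0.2785] -0.014017634295240286 0.011411595629154146
side [0.5362 0.2825] 0.013264982489890838 0.0105114438243261
side [0.5278 0.2811] 0.004765892357655294 0.010621947816997233
side [0.5178 0.2798] -0.005286485310249289 0.011111651644651261
```

Request:
arm_command:
  increments:
    - {"linear":[0.013,0.021,0],"delta_rot":[0,0,-0.8],"gripper":0.0854}
    - {"linear":[0.0122,0.0204,-0.01],"delta_rot":[0,0,-0.8],"gripper":0.0854}
    - {"linear":[0,0,-0.03],"delta_rot":[0,0,0],"gripper":0.0854}
    - {"linear":[0,0,-0.03],"delta_rot":[0,0,0],"gripper":0.0854}
    - {"linear":[0,0,0],"delta_rot":[0,0,0],"gripper":0.0854}

```text
clock: 2.6
tool_pos: [0.5446, -0.0266, 0.1592]
tool_rot: [-0.0, 1.0, -0.003, -0.002]
contact_force: [1.0, 0.1, -0.2]
width: 1.003
grasp_force: 0.0
```

Run:
```python
from h import *
st(); a=manip.grab_frame("top");b=manip.grab_frame("side")
A=cv2.resize(a[170:250,290:390],None,fx=4,fy=4,interpolation=2);B=cv2.resize(b[165:265,262:362],None,fx=4,fy=4,interpolation=2)
o=np.zeros((400,800,3),np.uint8);o[:320,:400]=A;o[:,400:]=B;cv2.imwrite("pics/g1.png",o[:,:,::-1])
```

```text
t 2.6 p [ 0.5446 -0.0266  0.1592] F [ 0.9669  0.0523 -0.1912] M [0.0424 0.0228 0.043 ] w 1.0027279734837167 gf 0.0 yaw -0.36017149538180404 zax [-0.0047  0.0001 -1.    ]
```

View pics/g1.png

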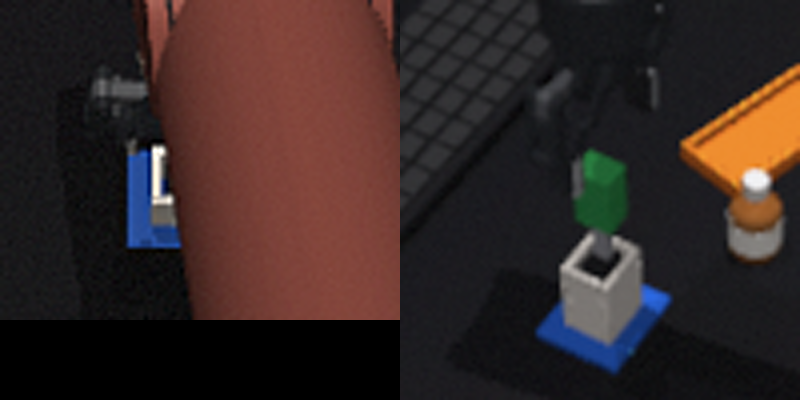

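The gripper straddles the green handle (side crop, handle at (600,190)), slightly off towards −y. I'll correct that, then descend and close.

Request:
arm_command:
  increments:
    - {"linear":[0.002,0.004,0],"delta_rot":[0,0,0.3],"gripper":0.0854}
    - {"linear":[0.001,0.001,-0.016],"delta_rot":[0,0,0],"gripper":0.0854}
    - {"linear":[0,0,-0.016],"delta_rot":[0,0,0],"gripper":0.0854}
    - {"linear":[0,0,-0.015],"delta_rot":[0,0,0],"gripper":0.0854}
    - {"linear":[0,0,0],"delta_rot":[0,0,0],"gripper":0.0854}

```text
clock: 3.32
tool_pos: [0.5484, -0.0207, 0.1125]
tool_rot: [-0.0, 1.0, -0.0, -0.002]
contact_force: [-0.5, -0.4, 1.1]
width: 1.0
grasp_force: 0.0
```

```bash
python3 -c "
from h import *
st()"
```

```text
t 3.325 p [ 0.5484 -0.0207  0.1125] F [-0.5003 -0.4199  1.0778] M [ 0.0178 -0.046   0.0078] w 1.0000956242780301 gf 0.0 yaw -0.01556588308870117 zax [-0.003   0.0004 -1.    ]
```

Request:
arm_command:
  increments:
    - {"linear":[0,0,0],"delta_rot":[0,0,0],"gripper":0.03}
    - {"linear":[0,0,0],"delta_rot":[0,0,0],"gripper":0.015}
    - {"linear":[0,0,0],"delta_rot":[0,0,0],"gripper":0.015}
    - {"linear":[0,0,0],"delta_rot":[0,0,0],"gripper":0.015}
    - {"linear":[0,0,0],"delta_rot":[0,0,0],"gripper":0.015}
  newtons: 80

```text
clock: 3.95
tool_pos: [0.55, -0.0206, 0.1149]
tool_rot: [0.0, 1.0, -0.0, 0.001]
contact_force: [-0.1, 0.2, 4.3]
width: 0.272
grasp_force: 78.7
```

```bash
python3 -c "
from h import *
st()"
```

```text
t 3.95 p [ 0.55   -0.0206  0.1149] F [-0.0788  0.207   4.3492] M [0.0276 0.0043 0.0637] w 0.27248398404164 gf 78.74554395675659 yaw -0.020311366197296177 zax [ 0.0012 -0.0001 -1.    ]
```

Request:
arm_command:
  increments:
    - {"linear":[0,0,0.01],"delta_rot":[0,0,0],"gripper":0.015}
    - {"linear":[0,0,0.025],"delta_rot":[0,0,0],"gripper":0.015}
    - {"linear":[0,0,0.035],"delta_rot":[0,0,0],"gripper":0.015}
    - {"linear":[0,0,0.04],"delta_rot":[0,0,0],"gripper":0.015}
    - {"linear":[0,0,0.02],"delta_rot":[0,0,0],"gripper":0.015}

```text
clock: 4.58
tool_pos: [0.55, -0.0205, 0.247]
tool_rot: [0.0, 1.0, -0.0, 0.001]
contact_force: [0.2, 0.5, -1.3]
width: 0.27
grasp_force: 78.3
```

Run:
```python
from h import *
o=st(); b=manip.grab_frame("side")
x,y=proj("side",o["tool_pos"]-[0,0,.04]).astype(int);B=cv2.resize(b[y-50:y+70,x-50:x+70],None,fx=4.5,fy=4.5,interpolation=2);cv2.imwrite("pics/g2.png",B[:,:,::-1]);print(x,y)
```

```text
t 4.575 p [ 0.55   -0.0205  0.247 ] F [ 0.1829  0.4881 -1.2965] M [ 0.0097 -0.0745 -0.0314] w 0.26972308345097207 gf 78.3223557472229 yaw -0.008500659804191114 zax [ 0.0023 -0.0003 -1.    ]
310 194
```

View pics/g2.png

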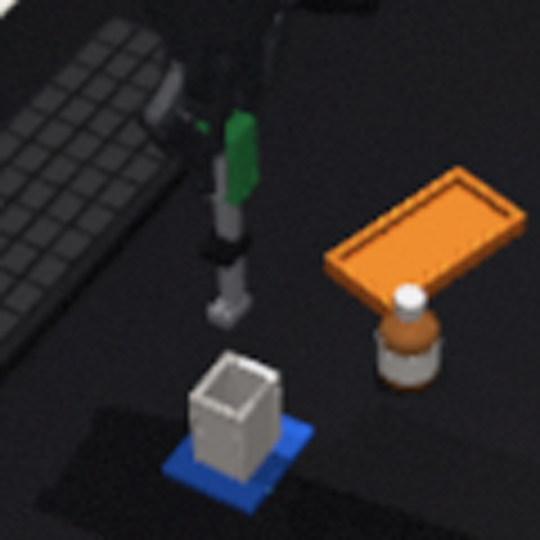

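The picker hangs upright from the fingers, hook to +y, with its foot at side pixel (311,213). Next I go over the canister, to the −y side of the bar.

Request:
arm_command:
  increments:
    - {"linear":[-0.0028,0.0344,0],"delta_rot":[0,0,1.275],"gripper":0.015}
    - {"linear":[-0.0028,0.0344,0],"delta_rot":[0,0,1.275],"gripper":0.015}
    - {"linear":[-0.0028,0.0344,0],"delta_rot":[0,0,1.275],"gripper":0.015}
    - {"linear":[-0.0028,0.0344,0],"delta_rot":[0,0,1.275],"gripper":0.015}
    - {"linear":[-0.0028,0.0344,0],"delta_rot":[0,0,1.275],"gripper":0.015}

```text
clock: 5.25
tool_pos: [0.5349, 0.1524, 0.2438]
tool_rot: [0.0, 0.998, 0.056, -0.0]
contact_force: [0.3, 0.3, -1.8]
width: 0.272
grasp_force: 78.4
```

Request:
arm_command:
  increments:
    - {"linear":[-0.0028,0.0344,0],"delta_rot":[0,0,1.275],"gripper":0.015}
    - {"linear":[-0.0028,0.0344,0],"delta_rot":[0,0,1.275],"gripper":0.015}
    - {"linear":[-0.0028,0.0344,0],"delta_rot":[0,0,1.275],"gripper":0.015}
    - {"linear":[0,0,0],"delta_rot":[0,0,0],"gripper":0.015}
    - {"linear":[0,0,0],"delta_rot":[0,0,0],"gripper":0.015}

```text
clock: 5.88
tool_pos: [0.5271, 0.2538, 0.2437]
tool_rot: [0.0, 0.996, 0.089, -0.0]
contact_force: [0.4, -1.0, -1.0]
width: 0.271
grasp_force: 78.5
```

Run:
```python
from h import *
o=st(); b=manip.grab_frame("side");a=manip.grab_frame("top")
o2=np.zeros((480,800,3),np.uint8);o2[:,:400]=cv2.resize(a[180:260,190:270],(400,400),interpolation=2) if 0 else cv2.resize(a[170:266,190:270],(400,480),interpolation=2);o2[:,400:]=cv2.resize(b[230:326,220:300],(400,480),interpolation=2);cv2.imwrite("pics/g3.png",o2[:,:,::-1])
f=o["tool_pos"]-[0,0,.109];print(proj("side",f),proj("top",f))
```

```text
t 5.875 p [0.5271 0.2538 0.2437] F [ 0.3531 -0.9934 -0.9751] M [-0.015   0.0301 -0.0386] w 0.2705666488227344 gf 78.53753685951233 yaw 10.162620964727335 zax [-0.0008 -0.0008 -1.    ]
[260.5958 286.9707] [229.176  215.0068]
```

View pics/g3.png

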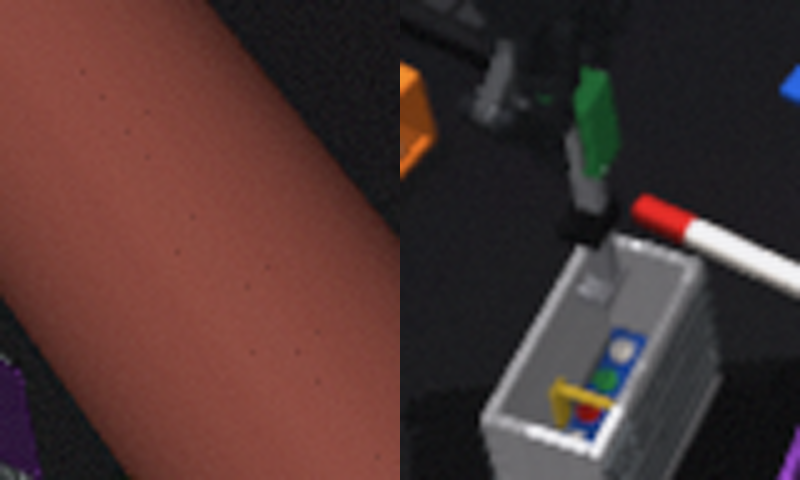

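The side view shows the foot at about (259,288), inside the well outline and on the −y side of the bar at about (255,309). I'll descend beside the bar.

Request:
arm_command:
  increments:
    - {"linear":[0,0,-0.018],"delta_rot":[0,0,0],"gripper":0.015}
    - {"linear":[0,0,-0.024],"delta_rot":[0,0,0],"gripper":0.015}
    - {"linear":[0,0,-0.024],"delta_rot":[0,0,0],"gripper":0.015}
    - {"linear":[0,0,-0.014],"delta_rot":[0,0,0],"gripper":0.015}
    - {"linear":[0,0,-0.006],"delta_rot":[0,0,0],"gripper":0.015}

```text
clock: 6.6
tool_pos: [0.5268, 0.254, 0.1571]
tool_rot: [0.0, 0.996, 0.089, -0.001]
contact_force: [-0.1, -0.4, -1.1]
width: 0.27
grasp_force: 78.6
```

Request:
arm_command:
  increments:
    - {"linear":[0,0,0],"delta_rot":[0,0,0],"gripper":0.015}
    - {"linear":[0,0,0],"delta_rot":[0,0,0],"gripper":0.015}
    - {"linear":[0,0,0],"delta_rot":[0,0,0],"gripper":0.015}
    - {"linear":[0,0,0],"delta_rot":[0,0,0],"gripper":0.015}
    - {"linear":[0,0,0],"delta_rot":[0,0,0],"gripper":0.015}

```text
clock: 7.22
tool_pos: [0.5272, 0.2546, 0.1584]
tool_rot: [-0.0, 0.996, 0.089, 0.0]
contact_force: [-0.7, 0.6, -1.6]
width: 0.27
grasp_force: 78.6
```

```bash
python3 -c "
from h import *
for i in range(1): st()"
```

```text
t 7.225 p [0.5272 0.2546 0.1584] F [-0.7388  0.5604 -1.5961] M [ 0.0252  0.0625 -0.0252] w 0.2702789335067145 gf 78.58058094978333 yaw 10.182998271547461 zax [ 0.0002  0.     -1.    ]
```

Request:
arm_command:
  increments:
    - {"linear":[-0.0005,0.0028,-0.001],"delta_rot":[0,0,0],"gripper":0.015}
    - {"linear":[-0.0005,0.0028,-0.001],"delta_rot":[0,0,0],"gripper":0.015}
    - {"linear":[-0.0005,0.0028,0],"delta_rot":[0,0,0],"gripper":0.015}
    - {"linear":[-0.0005,0.0028,0],"delta_rot":[0,0,0],"gripper":0.015}
    - {"linear":[-0.0004,0.0026,0],"delta_rot":[0,0,0],"gripper":0.015}

```text
clock: 7.85
tool_pos: [0.5247, 0.2687, 0.1563]
tool_rot: [-0.0, 0.996, 0.089, -0.0]
contact_force: [-0.2, -0.5, -0.6]
width: 0.275
grasp_force: 78.6
```

Request:
arm_command:
  increments:
    - {"linear":[0,0.0005,0],"delta_rot":[0,0,0],"gripper":0.015}
    - {"linear":[-0.0001,0.0005,0],"delta_rot":[0,0,0],"gripper":0.015}
    - {"linear":[-0.0001,0.0005,0],"delta_rot":[0,0,0],"gripper":0.015}
    - {"linear":[0,0,0],"delta_rot":[0,0,0],"gripper":0.015}
    - {"linear":[0,0,0],"delta_rot":[0,0,0],"gripper":0.015}

```text
clock: 8.48
tool_pos: [0.5246, 0.2699, 0.1563]
tool_rot: [-0.0, 0.996, 0.089, -0.0]
contact_force: [-0.7, 0.1, -1.3]
width: 0.268
grasp_force: 78.6
```

```bash
python3 -c "
from h import *
for i in range(1): st()"
```

```text
t 8.475 p [0.5246 0.2699 0.1563] F [-0.6769  0.0846 -1.3011] M [0.0088 0.001  0.0337] w 0.26843713173339917 gf 78.58046293258667 yaw 10.180021999453572 zax [-0.  0. -1.]
```

Request:
arm_command:
  increments:
    - {"linear":[-0.0001,0.0007,0],"delta_rot":[0,0,0],"gripper":0.015}
    - {"linear":[-0.0001,0.0007,0],"delta_rot":[0,0,0],"gripper":0.015}
    - {"linear":[-0.0001,0.0006,0],"delta_rot":[0,0,0],"gripper":0.015}
    - {"linear":[0,0,0],"delta_rot":[0,0,0],"gripper":0.015}
    - {"linear":[0,0,0],"delta_rot":[0,0,0],"gripper":0.015}

```text
clock: 9.1
tool_pos: [0.5243, 0.2719, 0.1563]
tool_rot: [-0.0, 0.996, 0.089, -0.0]
contact_force: [1.2, -0.4, -2.2]
width: 0.271
grasp_force: 78.6
```

Request:
arm_command:
  increments:
    - {"linear":[-0.0001,0.0005,0],"delta_rot":[0,0,0],"gripper":0.015}
    - {"linear":[-0.0001,0.0005,0],"delta_rot":[0,0,0],"gripper":0.015}
    - {"linear":[0,0,0],"delta_rot":[0,0,0],"gripper":0.015}
    - {"linear":[0,0,0],"delta_rot":[0,0,0],"gripper":0.015}
    - {"linear":[0,0,0],"delta_rot":[0,0,0],"gripper":0.015}

```text
clock: 9.72
tool_pos: [0.524, 0.2729, 0.1563]
tool_rot: [0.0, 0.996, 0.089, -0.0]
contact_force: [0.3, -0.1, -1.1]
width: 0.269
grasp_force: 78.6
```

Request:
arm_command:
  increments:
    - {"linear":[-0.0001,0.0005,0],"delta_rot":[0,0,0],"gripper":0.015}
    - {"linear":[-0.0001,0.0005,0],"delta_rot":[0,0,0],"gripper":0.015}
    - {"linear":[0,0,0],"delta_rot":[0,0,0],"gripper":0.015}
    - {"linear":[0,0,0],"delta_rot":[0,0,0],"gripper":0.015}
    - {"linear":[0,0,0],"delta_rot":[0,0,0],"gripper":0.015}

```text
clock: 10.35
tool_pos: [0.5238, 0.2739, 0.1563]
tool_rot: [-0.0, 0.996, 0.089, -0.0]
contact_force: [-0.7, 0.7, -2.4]
width: 0.27
grasp_force: 78.6
```

```bash
python3 -c "
from h import *
for i in range(1): st()"
```

```text
t 10.35 p [0.5238 0.2739 0.1563] F [-0.6519  0.7278 -2.3979] M [ 0.016  -0.0479 -0.0149] w 0.2698668590164083 gf 78.58035564422607 yaw 10.185201618498022 zax [-0.  0. -1.]
```

Request:
arm_command:
  increments:
    - {"linear":[-0.0001,0.0005,0],"delta_rot":[0,0,0],"gripper":0.015}
    - {"linear":[-0.0001,0.0005,0],"delta_rot":[0,0,0],"gripper":0.015}
    - {"linear":[0,0,0],"delta_rot":[0,0,0],"gripper":0.015}
    - {"linear":[0,0,0],"delta_rot":[0,0,0],"gripper":0.015}
    - {"linear":[0,0,0],"delta_rot":[0,0,0],"gripper":0.015}

```text
clock: 10.98
tool_pos: [0.5237, 0.2749, 0.1563]
tool_rot: [-0.0, 0.996, 0.089, -0.0]
contact_force: [0.3, 0.1, -0.8]
width: 0.269
grasp_force: 78.6
```

```bash
python3 -c "
from h import *
for i in range(1): st()"
```

```text
t 10.975 p [0.5237 0.2749 0.1563] F [ 0.2557  0.1324 -0.8246] M [ 0.0205 -0.0246 -0.0134] w 0.2693217745256161 gf 78.58002305030823 yaw 10.182338726591889 zax [-0.  0. -1.]
```

Request:
arm_command:
  increments:
    - {"linear":[-0.0001,0.0005,0],"delta_rot":[0,0,0],"gripper":0.015}
    - {"linear":[-0.0001,0.0005,0],"delta_rot":[0,0,0],"gripper":0.015}
    - {"linear":[0,0,0],"delta_rot":[0,0,0],"gripper":0.015}
    - {"linear":[0,0,0],"delta_rot":[0,0,0],"gripper":0.015}
    - {"linear":[0,0,0],"delta_rot":[0,0,0],"gripper":0.015}

```text
clock: 11.6
tool_pos: [0.5235, 0.2758, 0.1563]
tool_rot: [0.0, 0.996, 0.089, 0.0]
contact_force: [0.8, -1.4, -0.8]
width: 0.272
grasp_force: 78.7
```

```bash
python3 -c "
from h import *
for i in range(1): st()"
```

```text
t 11.6 p [0.5235 0.2758 0.1563] F [ 0.805  -1.4483 -0.7652] M [-0.4238 -0.0833 -0.0517] w 0.2721103917359946 gf 78.67478728294373 yaw 10.179986135061444 zax [ 0. -0. -1.]
```

Contact felt (moment −0.42 N·m). I'll back off 1.2 mm and raise until the bar sits in the throat.

Request:
arm_command:
  increments:
    - {"linear":[0.0002,-0.0012,0],"delta_rot":[0,0,0],"gripper":0.015}
    - {"linear":[0,0,0],"delta_rot":[0,0,0],"gripper":0.015}
    - {"linear":[0,0,0.003],"delta_rot":[0,0,0],"gripper":0.015}
    - {"linear":[0,0,0.003],"delta_rot":[0,0,0],"gripper":0.015}
    - {"linear":[0,0,0.002],"delta_rot":[0,0,0],"gripper":0.015}

```text
clock: 12.22
tool_pos: [0.5237, 0.2749, 0.1647]
tool_rot: [-0.0, 0.996, 0.089, 0.0]
contact_force: [-0.9, -0.2, -1.3]
width: 0.271
grasp_force: 78.6
```

Request:
arm_command:
  increments:
    - {"linear":[0,0,0.001],"delta_rot":[0,0,0],"gripper":0.015}
    - {"linear":[0,0,0.0005],"delta_rot":[0,0,0],"gripper":0.015}
    - {"linear":[0,0,0.0005],"delta_rot":[0,0,0],"gripper":0.015}
    - {"linear":[0,0,0],"delta_rot":[0,0,0],"gripper":0.015}
    - {"linear":[0,0,0],"delta_rot":[0,0,0],"gripper":0.015}

```text
clock: 12.85
tool_pos: [0.5236, 0.2747, 0.1663]
tool_rot: [-0.0, 0.996, 0.089, -0.0]
contact_force: [0.7, 0.6, -1.1]
width: 0.27
grasp_force: 78.6
```

```bash
python3 -c "
from h import *
for i in range(1): st()"
```

```text
t 12.85 p [0.5236 0.2747 0.1663] F [ 0.7315  0.5543 -1.1464] M [ 0.0114  0.0183 -0.0097] w 0.2695202398223622 gf 78.60669493675232 yaw 10.183604547352388 zax [-0.0001  0.     -1.    ]
```

Request:
arm_command:
  increments:
    - {"linear":[0,0,0.0005],"delta_rot":[0,0,0],"gripper":0.015}
    - {"linear":[0,0,0.0005],"delta_rot":[0,0,0],"gripper":0.015}
    - {"linear":[0,0,0.0005],"delta_rot":[0,0,0],"gripper":0.015}
    - {"linear":[0,0,0.0005],"delta_rot":[0,0,0],"gripper":0.015}
    - {"linear":[0,0,0],"delta_rot":[0,0,0],"gripper":0.015}

```text
clock: 13.48
tool_pos: [0.5237, 0.2748, 0.1684]
tool_rot: [-0.0, 0.996, 0.089, 0.0]
contact_force: [-0.3, 0.7, -0.5]
width: 0.273
grasp_force: 78.6
```

Request:
arm_command:
  increments:
    - {"linear":[0,0,0.0005],"delta_rot":[0,0,0],"gripper":0.015}
    - {"linear":[0,0,0.0005],"delta_rot":[0,0,0],"gripper":0.015}
    - {"linear":[0,0,0.0005],"delta_rot":[0,0,0],"gripper":0.015}
    - {"linear":[0,0,0.0005],"delta_rot":[0,0,0],"gripper":0.015}
    - {"linear":[0,0,0],"delta_rot":[0,0,0],"gripper":0.015}

```text
clock: 14.1
tool_pos: [0.5236, 0.2745, 0.1701]
tool_rot: [0.0, 0.996, 0.089, -0.0]
contact_force: [0.4, 0.1, -5.5]
width: 0.269
grasp_force: 78.4
```

```bash
python3 -c "
from h import *
for i in range(1): st()"
```

```text
t 14.1 p [0.5236 0.2745 0.1701] F [ 0.3875  0.0555 -5.467 ] M [-0.1823 -0.0261  0.0148] w 0.2691089193830281 gf 78.42878937721252 yaw 10.1772714818552 zax [-0.0004 -0.0002 -1.    ]
```

Request:
arm_command:
  increments:
    - {"linear":[0.0001,-0.0007,0.0009],"delta_rot":[0,0,0],"gripper":0.015}
    - {"linear":[0.0001,-0.0007,0.0009],"delta_rot":[0,0,0],"gripper":0.015}
    - {"linear":[0.0002,-0.0007,0.0009],"delta_rot":[0,0,0],"gripper":0.015}
    - {"linear":[0.0001,-0.0007,0.0009],"delta_rot":[0,0,0],"gripper":0.015}
    - {"linear":[0.0001,-0.0007,0.0009],"delta_rot":[0,0,0],"gripper":0.015}

```text
clock: 14.72
tool_pos: [0.5243, 0.2712, 0.1749]
tool_rot: [-0.0, 0.996, 0.089, 0.0]
contact_force: [0.3, 0.2, -4.3]
width: 0.275
grasp_force: 78.4
```

```bash
python3 -c "
from h import *
for i in range(1): st()"
```

```text
t 14.725 p [0.5243 0.2712 0.1749] F [ 0.3464  0.2434 -4.3051] M [-0.1111 -0.0128 -0.0176] w 0.2753444098250452 gf 78.44375610351562 yaw 10.185420019603953 zax [ 0.      0.0001 -1.    ]
```

Request:
arm_command:
  increments:
    - {"linear":[0.0001,-0.0007,0.0009],"delta_rot":[0,0,0],"gripper":0.015}
    - {"linear":[0.0001,-0.0007,0.0009],"delta_rot":[0,0,0],"gripper":0.015}
    - {"linear":[0.0002,-0.0007,0.0009],"delta_rot":[0,0,0],"gripper":0.015}
    - {"linear":[0.0001,-0.0007,0.0009],"delta_rot":[0,0,0],"gripper":0.015}
    - {"linear":[0.0001,-0.0007,0.0009],"delta_rot":[0,0,0],"gripper":0.015}

```text
clock: 15.35
tool_pos: [0.5249, 0.2677, 0.1794]
tool_rot: [-0.0, 0.996, 0.089, 0.0]
contact_force: [0.2, -0.3, -4.7]
width: 0.271
grasp_force: 78.5
```

```bash
python3 -c "
from h import *
for i in range(1): st()"
```

```text
t 15.35 p [0.5249 0.2677 0.1794] F [ 0.1554 -0.315  -4.6779] M [-0.0242  0.0101 -0.0259] w 0.271164095431269 gf 78.45277905464172 yaw 10.185021120187733 zax [ 0.      0.0001 -1.    ]
```

Request:
arm_command:
  increments:
    - {"linear":[0.0001,-0.0007,0.0009],"delta_rot":[0,0,0],"gripper":0.015}
    - {"linear":[0.0001,-0.0007,0.0009],"delta_rot":[0,0,0],"gripper":0.015}
    - {"linear":[0.0002,-0.0007,0.0009],"delta_rot":[0,0,0],"gripper":0.015}
    - {"linear":[0.0001,-0.0007,0.0009],"delta_rot":[0,0,0],"gripper":0.015}
    - {"linear":[0.0001,-0.0007,0.0009],"delta_rot":[0,0,0],"gripper":0.015}

```text
clock: 15.98
tool_pos: [0.5254, 0.2642, 0.1839]
tool_rot: [-0.0, 0.996, 0.089, 0.0]
contact_force: [0.1, -0.2, -4.5]
width: 0.269
grasp_force: 78.4
```

Request:
arm_command:
  increments:
    - {"linear":[0,0,0.001],"delta_rot":[0,0,0],"gripper":0.015}
    - {"linear":[0,0,0.001],"delta_rot":[0,0,0],"gripper":0.015}
    - {"linear":[0,0,0.001],"delta_rot":[0,0,0],"gripper":0.015}
    - {"linear":[0,0,0.001],"delta_rot":[0,0,0],"gripper":0.015}
    - {"linear":[0,0,0.001],"delta_rot":[0,0,0],"gripper":0.015}

```text
clock: 16.6
tool_pos: [0.5254, 0.2642, 0.1889]
tool_rot: [-0.0, 0.996, 0.089, 0.0]
contact_force: [0.4, -0.7, -5.3]
width: 0.271
grasp_force: 78.4
```

Run:
```python
from h import *
o=st(); b=manip.grab_frame("side");cv2.imwrite("pics/g4.png",cv2.resize(b[230:330,215:315],None,fx=5,fy=5,interpolation=2)[:,:,::-1])
```

```text
t 16.6 p [0.5254 0.2642 0.1889] F [ 0.4028 -0.7489 -5.3125] M [-0.0317 -0.0146 -0.0292] w 0.27081506683437967 gf 78.43034148216248 yaw 10.186299007345415 zax [ 0.  0. -1.]
```

View pics/g4.png

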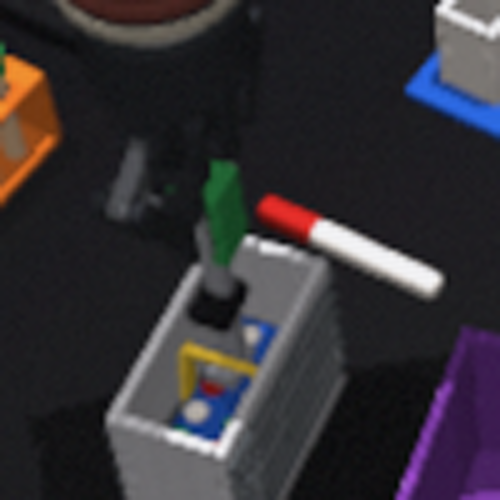

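The bar sits in the hook in front of the shank (crop (215,355)) and the carrier is tilting level with the well. I'll keep lifting.

Request:
arm_command:
  increments:
    - {"linear":[0,0,0.0015],"delta_rot":[0,0,0],"gripper":0.015}
    - {"linear":[0,0,0.002],"delta_rot":[0,0,0],"gripper":0.015}
    - {"linear":[0,0,0.002],"delta_rot":[0,0,0],"gripper":0.015}
    - {"linear":[0,0,0.0025],"delta_rot":[0,0,0],"gripper":0.015}
    - {"linear":[0,0,0.003],"delta_rot":[0,0,0],"gripper":0.015}

```text
clock: 17.27
tool_pos: [0.5254, 0.2642, 0.2]
tool_rot: [-0.0, 0.996, 0.089, -0.0]
contact_force: [-0.7, 0.5, -6.0]
width: 0.269
grasp_force: 78.4
```

```bash
python3 -c "
from h import *
for i in range(1): st()"
```

```text
t 17.275 p [0.5254 0.2642 0.2   ] F [-0.7248  0.4503 -6.0018] M [-0.0131  0.0019 -0.011 ] w 0.26901539783093004 gf 78.4365713596344 yaw 10.18576477520873 zax [-0.  0. -1.]
```

Request:
arm_command:
  increments:
    - {"linear":[0,0,0.003],"delta_rot":[0,0,0],"gripper":0.015}
    - {"linear":[0,0,0.003],"delta_rot":[0,0,0],"gripper":0.015}
    - {"linear":[0,0,0.003],"delta_rot":[0,0,0],"gripper":0.015}
    - {"linear":[0,0,0.003],"delta_rot":[0,0,0],"gripper":0.015}
    - {"linear":[0,0,0.003],"delta_rot":[0,0,0],"gripper":0.015}

```text
clock: 17.9
tool_pos: [0.5254, 0.2642, 0.215]
tool_rot: [-0.0, 0.996, 0.089, 0.0]
contact_force: [0.3, 0.5, -6.1]
width: 0.269
grasp_force: 78.4
```

```bash
python3 -c "
from h import *
for i in range(1): st()"
```

```text
t 17.9 p [0.5254 0.2642 0.215 ] F [ 0.2916  0.4733 -6.072 ] M [-0.0373  0.0168 -0.037 ] w 0.2694116791689509 gf 78.43722939491272 yaw 10.184292035299311 zax [ 0.  0. -1.]
```

Request:
arm_command:
  increments:
    - {"linear":[0,0,0.004],"delta_rot":[0,0,0],"gripper":0.015}
    - {"linear":[0,0,0.005],"delta_rot":[0,0,0],"gripper":0.015}
    - {"linear":[0,0,0.006],"delta_rot":[0,0,0],"gripper":0.015}
    - {"linear":[0,0,0.006],"delta_rot":[0,0,0],"gripper":0.015}
    - {"linear":[0,0,0.006],"delta_rot":[0,0,0],"gripper":0.015}

```text
clock: 18.52
tool_pos: [0.5255, 0.2643, 0.2423]
tool_rot: [-0.0, 0.996, 0.089, 0.0]
contact_force: [0.8, 0.7, -4.7]
width: 0.268
grasp_force: 78.4
```

Request:
arm_command:
  increments:
    - {"linear":[0,0,0.006],"delta_rot":[0,0,0],"gripper":0.015}
    - {"linear":[0,0,0.006],"delta_rot":[0,0,0],"gripper":0.015}
    - {"linear":[0,0,0.006],"delta_rot":[0,0,0],"gripper":0.015}
    - {"linear":[0,0,0.006],"delta_rot":[0,0,0],"gripper":0.015}
    - {"linear":[0,0,0.006],"delta_rot":[0,0,0],"gripper":0.015}

```text
clock: 19.15
tool_pos: [0.5255, 0.2642, 0.2722]
tool_rot: [-0.0, 0.996, 0.089, 0.0]
contact_force: [0.2, 0.5, -4.4]
width: 0.274
grasp_force: 78.4
```

Request:
arm_command:
  increments:
    - {"linear":[0,0,0.006],"delta_rot":[0,0,0],"gripper":0.015}
    - {"linear":[0,0,0.006],"delta_rot":[0,0,0],"gripper":0.015}
    - {"linear":[0,0,0.006],"delta_rot":[0,0,0],"gripper":0.015}
    - {"linear":[0,0,0.006],"delta_rot":[0,0,0],"gripper":0.015}
    - {"linear":[0,0,0.003],"delta_rot":[0,0,0],"gripper":0.015}

```text
clock: 19.77
tool_pos: [0.5255, 0.2643, 0.2993]
tool_rot: [-0.0, 0.996, 0.089, 0.0]
contact_force: [-0.8, 0.2, -4.5]
width: 0.27
grasp_force: 78.4
```

Run:
```python
from h import *
o=st(); b=manip.grab_frame("side");a=manip.grab_frame("top");cv2.imwrite("pics/full5.png",b[:,:,::-1]);cv2.imwrite("pics/full5t.png",a[:,:,::-1])
x,y=proj("side",o["tool_pos"]-[0,0,.08]).astype(int);print(x,y)
cv2.imwrite("pics/g5.png",cv2.resize(b[y-60:y+60,x-70:x+70],None,fx=4,fy=4,interpolation=2)[:,:,::-1])
```

```text
t 19.775 p [0.5255 0.2643 0.2993] F [-0.7739  0.1684 -4.5166] M [ 0.0391  0.0482 -0.0213] w 0.27030615056081003 gf 78.44095230102539 yaw 10.182898627292678 zax [ 0.0004  0.0002 -1.    ]
254 269
```

View pics/g5.png

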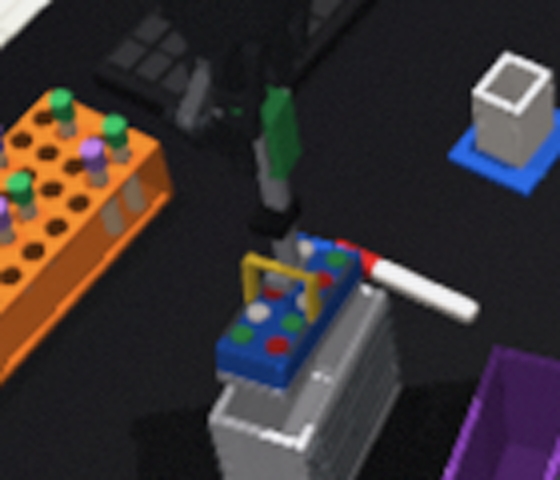

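The carrier hangs freely above the canister (crop (290,310)), and its lowest edge is just clear of the rim. Next comes the carry to the nest, turning −26° on the way, with soft ramps.

Request:
arm_command:
  increments:
    - {"linear":[0,0,0.004],"delta_rot":[0,0,0],"gripper":0.015}
    - {"linear":[0,0,0.006],"delta_rot":[0,0,0],"gripper":0.015}
    - {"linear":[0,-0.004,0.006],"delta_rot":[0,0,-1.05],"gripper":0.015}
    - {"linear":[0.0002,-0.008,0.004],"delta_rot":[0,0,-1.05],"gripper":0.015}
    - {"linear":[0.0002,-0.012,0],"delta_rot":[0,0,-1.05],"gripper":0.015}

```text
clock: 20.5
tool_pos: [0.526, 0.2397, 0.3192]
tool_rot: [-0.0, 0.998, 0.061, 0.0]
contact_force: [0.2, 0.2, -5.5]
width: 0.272
grasp_force: 78.6
```

Request:
arm_command:
  increments:
    - {"linear":[0.0002,-0.016,0],"delta_rot":[0,0,-1.05],"gripper":0.015}
    - {"linear":[0.0002,-0.02,0],"delta_rot":[0,0,-1.05],"gripper":0.015}
    - {"linear":[0.0002,-0.024,0],"delta_rot":[0,0,-1.05],"gripper":0.015}
    - {"linear":[0.0002,-0.024,0],"delta_rot":[0,0,-1.05],"gripper":0.015}
    - {"linear":[0.0002,-0.024,0],"delta_rot":[0,0,-1.05],"gripper":0.015}

```text
clock: 21.12
tool_pos: [0.5269, 0.1301, 0.3189]
tool_rot: [0.0, 1.0, 0.015, 0.0]
contact_force: [1.0, -0.4, -4.3]
width: 0.274
grasp_force: 78.5
```

Request:
arm_command:
  increments:
    - {"linear":[0.0002,-0.024,0],"delta_rot":[0,0,-1.05],"gripper":0.015}
    - {"linear":[0.0002,-0.024,0],"delta_rot":[0,0,-1.05],"gripper":0.015}
    - {"linear":[0.0002,-0.024,0],"delta_rot":[0,0,-1.05],"gripper":0.015}
    - {"linear":[0.0002,-0.024,0],"delta_rot":[0,0,-1.05],"gripper":0.015}
    - {"linear":[0.0002,-0.024,0],"delta_rot":[0,0,-1.05],"gripper":0.015}

```text
clock: 21.75
tool_pos: [0.5278, 0.0107, 0.3188]
tool_rot: [-0.0, 1.0, -0.031, -0.0]
contact_force: [-1.2, -0.4, -4.7]
width: 0.268
grasp_force: 78.5
```

Request:
arm_command:
  increments:
    - {"linear":[0.0002,-0.024,0],"delta_rot":[0,0,-1.05],"gripper":0.015}
    - {"linear":[0.0002,-0.024,0],"delta_rot":[0,0,-1.05],"gripper":0.015}
    - {"linear":[0.0002,-0.024,0],"delta_rot":[0,0,-1.05],"gripper":0.015}
    - {"linear":[0.0002,-0.024,0],"delta_rot":[0,0,-1.05],"gripper":0.015}
    - {"linear":[0.0002,-0.024,0],"delta_rot":[0,0,-1.05],"gripper":0.015}

```text
clock: 22.38
tool_pos: [0.5288, -0.1094, 0.3188]
tool_rot: [-0.0, 0.997, -0.077, -0.0]
contact_force: [-0.2, -0.6, -4.3]
width: 0.273
grasp_force: 78.5
```

Request:
arm_command:
  increments:
    - {"linear":[0.0002,-0.024,0],"delta_rot":[0,0,-1.05],"gripper":0.015}
    - {"linear":[0.0002,-0.024,0],"delta_rot":[0,0,-1.05],"gripper":0.015}
    - {"linear":[0.0002,-0.022,0],"delta_rot":[0,0,-1.05],"gripper":0.015}
    - {"linear":[0.0002,-0.018,0],"delta_rot":[0,0,-1.05],"gripper":0.015}
    - {"linear":[0.0002,-0.015,0],"delta_rot":[0,0,-1.05],"gripper":0.015}

```text
clock: 23.0
tool_pos: [0.5299, -0.2119, 0.3187]
tool_rot: [-0.0, 0.992, -0.122, -0.0]
contact_force: [-0.3, 0.6, -4.9]
width: 0.268
grasp_force: 78.5
```

Request:
arm_command:
  increments:
    - {"linear":[0.0002,-0.013,0],"delta_rot":[0,0,-1.05],"gripper":0.015}
    - {"linear":[0,-0.011,0],"delta_rot":[0,0,-1.05],"gripper":0.015}
    - {"linear":[0,-0.008,0],"delta_rot":[0,0,0],"gripper":0.015}
    - {"linear":[0,-0.006,0],"delta_rot":[0,0,0],"gripper":0.015}
    - {"linear":[0,-0.003,0],"delta_rot":[0,0,0],"gripper":0.015}

```text
clock: 23.62
tool_pos: [0.5301, -0.2519, 0.3188]
tool_rot: [-0.0, 0.99, -0.14, 0.0]
contact_force: [-0.0, -0.5, -4.9]
width: 0.268
grasp_force: 78.5
```

Run:
```python
from h import *
o=st(); b=manip.grab_frame("side");a=manip.grab_frame("top");cv2.imwrite("pics/full6.png",b[:,:,::-1]);cv2.imwrite("pics/full6t.png",a[:,:,::-1])
x,y=proj("side",o["tool_pos"]-[0,0,.15]).astype(int)
x0,y0=x-60,y-70;print(x0,y0)
cv2.imwrite("pics/g6.png",cv2.resize(b[y0:y0+150,x0:x0+130],None,fx=4,fy=4,interpolation=2)[:,:,::-1])
```

```text
t 23.625 p [ 0.5301 -0.2519  0.3188] F [-0.0455 -0.4676 -4.9366] M [-0.0374 -0.0176 -0.0079] w 0.26787525012461916 gf 78.50895166397095 yaw -16.05510012492058 zax [ 0.      0.0001 -1.    ]
297 88
```

View pics/g6.png

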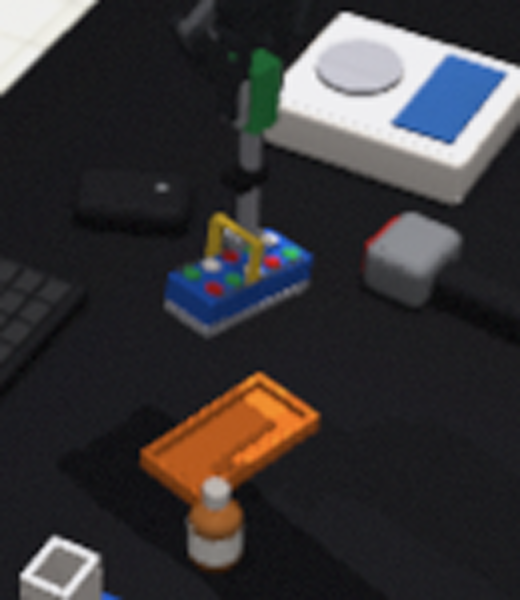

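The carrier hangs over the nest (side crop: carrier at (240,285), nest rim corners at about (141,453), (259,373) and (320,415)). I'll check the nest centre and carrier yaw numerically.

Run:
```python
from h import *
im=lambda x,y:(297+x/4,88+y/4)
L,T,R=[onz("side",im(*p),.016) for p in((141,453),(259,373),(320,415))]
print(L[:2],T[:2],R[:2],"centre",(L+R)[:2]/2,np.linalg.norm(L-T),np.linalg.norm(T-R),"yaw",np.degrees(np.arctan2(-(L-T)[0],(L-T)[1])))
b=cv2.imread("pics/full6.png")[:,:,::-1].copy()
m=mask(b,(8,120,80),(22,255,255),(325,175,385,206));print(cv2.boundingRect(big(m)))
for t in(8,13,18):
    c,s=np.cos(np.radians(t)),np.sin(np.radians(t));zb=.2188
    A=onz("side",im(207,333),zb+42*s/1e3-.063*c);B=onz("side",im(311,283),zb-.066*s-.063*c);D=onz("side",im(165,303),zb+42*s/1e3-.063*c)
    v=A-B;print(t,A,B,D,"len",np.linalg.norm(v),"yaw",np.degrees(np.arctan2(-v[0],v[1])),"w",np.linalg.norm(D-A), "ctr",(B+D)/2)
```

```text
[ 0.5837 -0.1903] [ 0.5464 -0.3166] [ 0.4811 -0.2979] centre [ 0.5324 -0.2441] 0.13173142171750746 0.06801119313036487 yaw -16.438459845415817
(332, 181, 45, 25)
8 [ 0.5297 -0.1962  0.1623] [ 0.4967 -0.298   0.1472] [ 0.5726 -0.2094  0.1623] len 0.1080949859526116 yaw -17.95849372352776 w 0.04487124551699145 ctr [ 0.5346 -0.2537  0.1547]
13 [ 0.5272 -0.1917  0.1669] [ 0.4989 -0.3029  0.1426] [ 0.5699 -0.2049  0.1669] len 0.11726642630212614 yaw -14.283456201490427 w 0.044671870983745254 ctr [ 0.5344 -0.2539  0.1547]
18 [ 0.5246 -0.1869  0.1719] [ 0.5009 -0.3072  0.1385] [ 0.5671 -0.2     0.1719] len 0.12706432574241056 yaw -11.135466995801243 w 0.04445538014556427 ctr [ 0.534  -0.2536  0.1552]
```

Run:
```python
from h import *
b=cv2.imread("pics/full6.png")[:,:,::-1].copy()
roi=(330,135,382,175)
big3=cv2.resize(b,None,fx=4,fy=4,interpolation=cv2.INTER_CUBIC)
r4=tuple(4*v for v in roi)
h=cv2.cvtColor(big3,cv2.COLOR_RGB2HSV)
mb=mask(big3,(100,110,50),(130,255,255),r4);
allm=np.zeros_like(mb);allm[r4[1]:r4[3],r4[0]:r4[2]]=(h[r4[1]:r4[3],r4[0]:r4[2],2]>70)*255
my=mask(big3,(20,110,80),(34,255,255),r4)
for nm,m in(("blue",mb),("yel",my),("all",allm)):
    pts=cv2.findNonZero(m);q=cv2.approxPolyDP(cv2.convexHull(pts),7,True)[:,0]
    print(nm,((q+.5)/4-.5).round(1).tolist())
# brightness profile down the near long side of body
for x in(352,358,364,370): print(x,[tuple(int(v) for v in b[y,x]) for y in range(148,174,2)])
```

```text
blue [[375.1, 151.4], [373.6, 157.4], [349.6, 168.6], [337.6, 161.9], [338.9, 155.4], [362.6, 144.4]]
yel [[360.9, 157.4], [348.1, 151.4], [350.1, 141.1], [361.9, 147.9]]
all [[373.1, 158.9], [350.1, 170.9], [345.4, 169.9], [337.9, 164.1], [335.9, 134.6], [360.4, 135.4], [374.6, 151.1]]
352 [(82, 70, 45), (85, 63, 42), (61, 41, 85), (72, 89, 141), (27, 64, 138), (31, 60, 133), (96, 40, 72), (44, 53, 98), (18, 42, 92), (17, 41, 91), (64, 70, 87), (66, 66, 70), (26, 27, 29)]
358 [(98, 85, 59), (51, 93, 67), (26, 63, 137), (99, 99, 106), (102, 95, 81), (87, 84, 67), (25, 47, 89), (17, 41, 91), (17, 43, 95), (81, 82, 88), (33, 32, 35), (28, 28, 30), (30, 29, 32)]
364 [(156, 152, 150), (25, 63, 137), (162, 57, 108), (141, 35, 52), (50, 70, 112), (17, 45, 99), (16, 42, 93), (88, 93, 114), (61, 60, 64), (30, 30, 31), (28, 28, 30), (27, 27, 29), (28, 28, 30)]
370 [(28, 45, 87), (58, 170, 148), (56, 144, 94), (40, 61, 110), (19, 43, 96), (16, 42, 90), (96, 96, 103), (34, 32, 35), (30, 29, 32), (26, 27, 29), (26, 28, 31), (28, 29, 32), (28, 26, 32)]
```

Run:
```python
from h import *
O=np.array([(-23,-54,30),(23,-54,30),(23,54,30),(-23,54,0),(-23,-54,0),(23,54,0)],float)/1e3
I=np.array([(375.1,151.4),(362.6,144.4),(338.9,155.4),(349.5,171.0),(373.4,158.9),(337.7,164.2)])
f=F("side");K=np.array([[f,0,C["side"]["cx"]],[0,f,C["side"]["cy"]],[0,0,1]])
E=C["side"]["extrinsics"]
ok,rv,tv=cv2.solvePnP(O,I,K,None,flags=cv2.SOLVEPNP_ITERATIVE,useExtrinsicGuess=True,rvec=cv2.Rodrigues(E[:3,:3]@Ro.from_euler("z",-16,degrees=True).as_matrix())[0],tvec=(E[:3,:3]@[.533,-.245,.155]+E[:3,3]).reshape(3,1))
pj=cv2.projectPoints(O,rv,tv,K,None)[0][:,0];print("res",(pj-I).round(1).tolist())
R=E[:3,:3].T@cv2.Rodrigues(rv)[0];p=E[:3,:3].T@(tv[:,0]-E[:3,3])
print("pos",p,"euler zyx",Ro.from_matrix(R).as_euler("ZYX",degrees=True))
N=np.array([.5324,-.2441]);a=np.radians(-16.3);ex=np.array([np.cos(a),np.sin(a)]);ey=np.array([-ex[1],ex[0]])
tcp=np.array([.5301,-.2519]);print("carrier in nest",(p[:2]-N)@ex,(p[:2]-N)@ey,"axis in nest",(tcp-N)@ex,(tcp-N)@ey)
# bar ends
X1=onz("side",(350.3,141.9),.2195);X2=onz("side",(361.6,148.6),.2195);m=(X1+X2)[:2]/2
print("bar",X1,X2,np.linalg.norm(X1-X2),"mid in nest",(m-N)@ex,(m-N)@ey,"yaw",np.degrees(np.arctan2((X1-X2)[1],(X1-X2)[0])))
```

```text
res [[-0.3, -0.7], [0.4, -0.0], [0.1, -0.1], [-0.0, 0.1], [-0.3, 0.6], [0.0, 0.1]]
pos [ 0.5303 -0.239   0.1653] euler zyx [-12.746    1.8332  12.5877]
carrier in nest -0.0034526893039084246 0.004268160179399592 axis in nest -1.8351841960754373e-05 -0.008132014707924263
bar [ 0.5571 -0.2528  0.2195] [ 0.5143 -0.2426  0.2195] 0.043946420697116885 mid in nest 0.004184923922918457 -0.00252682898685055 yaw -13.441953831884732
```

Request:
arm_command:
  increments:
    - {"linear":[-0.0004,0.0001,-0.003],"delta_rot":[0,0,-0.5],"gripper":0.015}
    - {"linear":[-0.0008,0.0002,-0.006],"delta_rot":[0,0,-0.5],"gripper":0.015}
    - {"linear":[-0.001,0.0003,-0.009],"delta_rot":[0,0,-0.5],"gripper":0.015}
    - {"linear":[-0.0008,0.0002,-0.012],"delta_rot":[0,0,-0.5],"gripper":0.015}
    - {"linear":[-0.0004,0.0002,-0.012],"delta_rot":[0,0,-0.5],"gripper":0.015}

```text
clock: 24.35
tool_pos: [0.5264, -0.2507, 0.2757]
tool_rot: [-0.0, 0.987, -0.162, -0.0]
contact_force: [0.3, 0.2, -5.6]
width: 0.267
grasp_force: 78.5
```

Request:
arm_command:
  increments:
    - {"linear":[0,0,-0.012],"delta_rot":[0,0,0],"gripper":0.015}
    - {"linear":[0,0,-0.012],"delta_rot":[0,0,0],"gripper":0.015}
    - {"linear":[0,0,-0.012],"delta_rot":[0,0,0],"gripper":0.015}
    - {"linear":[0,0,-0.01],"delta_rot":[0,0,0],"gripper":0.015}
    - {"linear":[0,0,-0.008],"delta_rot":[0,0,0],"gripper":0.015}

```text
clock: 24.98
tool_pos: [0.5266, -0.2508, 0.2221]
tool_rot: [-0.0, 0.987, -0.161, -0.0]
contact_force: [-0.3, 0.0, -4.1]
width: 0.274
grasp_force: 78.5
```

Request:
arm_command:
  increments:
    - {"linear":[0,0,-0.007],"delta_rot":[0,0,0],"gripper":0.015}
    - {"linear":[0,0,-0.005],"delta_rot":[0,0,0],"gripper":0.015}
    - {"linear":[0,0,-0.004],"delta_rot":[0,0,0],"gripper":0.015}
    - {"linear":[0,0,-0.003],"delta_rot":[0,0,0],"gripper":0.015}
    - {"linear":[0,0,-0.001],"delta_rot":[0,0,0],"gripper":0.015}

```text
clock: 25.6
tool_pos: [0.5266, -0.2508, 0.2027]
tool_rot: [-0.0, 0.987, -0.161, -0.0]
contact_force: [-0.0, 0.0, -4.4]
width: 0.274
grasp_force: 78.5
```

Run:
```python
from h import *
st();b=manip.grab_frame("side");cv2.imwrite("pics/full7.png",b[:,:,::-1])
roi=(320,150,390,225);big3=cv2.resize(b,None,fx=4,fy=4,interpolation=cv2.INTER_CUBIC);r4=tuple(4*v for v in roi)
for nm,lo,hi in(("blue",(100,110,50),(130,255,255)),("yel",(20,110,80),(34,255,255)),("or",(8,120,60),(19,255,255))):
    pts=cv2.findNonZero(mask(big3,lo,hi,r4));q=cv2.approxPolyDP(cv2.convexHull(pts),7,True)[:,0];print(nm,((q+.5)/4-.5).round(1).tolist())
```

```text
t 25.6 p [ 0.5266 -0.2508  0.2027] F [-0.0231  0.0042 -4.3574] M [-0.0399  0.0451 -0.0095] w 0.27437404340803084 gf 78.51198434829712 yaw -18.566740786030206 zax [-0.  0. -1.]
blue [[374.1, 181.1], [372.9, 186.6], [348.6, 197.6], [338.1, 190.4], [338.9, 184.6], [363.4, 174.1]]
yel [[359.6, 187.4], [348.4, 180.6], [350.1, 171.6], [352.9, 171.1], [361.1, 178.4]]
or [[376.6, 190.9], [376.1, 194.9], [352.4, 222.1], [345.9, 220.9], [331.6, 203.6], [331.6, 199.9], [351.9, 179.6]]
```

Run:
```python
from h import *
N=np.array([.5324,-.2441]);a=np.radians(-16.3);ex=np.array([np.cos(a),np.sin(a)]);ey=np.array([-ex[1],ex[0]])
ax=np.array([.5266,-.2508])-N;print("axis",ax@ex,ax@ey)
for t in(8,10,12.6):
    c,s=np.cos(np.radians(t)),np.sin(np.radians(t));zb=.1023;d=.011
    out=[]
    for p,y in(((374.1,181.1),-.054),((363.4,174.1),-.054),((338.9,184.6),.054)):
        X=onz("side",p,zb+(y-d)*s-.033*c)[:2]-N;out.append((X@ex,X@ey))
    o=np.array(out);print(t,o.round(4).tolist(),"len",np.linalg.norm(o[2]-o[1]),"yawrel",np.degrees(np.arctan2(-(o[2]-o[1])[0],(o[2]-o[1])[1])),"ctr top",(o[0]+o[2])/2)
m=[]
for p in((350.8,172.),(360.8,178.8)):
    X=onz("side",p,.103)[:2]-N;m.append((X@ex,X@ey))
m=np.array(m);print("bar",m,m.mean(0),np.degrees(np.arctan2(*(m[0]-m[1])[::-1])))
```

```text
axis -0.0036864037436868296 -0.00805856236797434
8 [[-0.0248, -0.0593], [0.0211, -0.0582], [0.0291, 0.0418]] len 0.10035841856104538 yawrel -4.549491359529979 ctr top [ 0.0021 -0.0087]
10 [[-0.0234, -0.0609], [0.0226, -0.0598], [0.0278, 0.0431]] len 0.10302603477832258 yawrel -2.879327660696276 ctr top [ 0.0022 -0.0089]
12.6 [[-0.0215, -0.063], [0.0245, -0.0619], [0.0261, 0.0446]] len 0.10658609647486486 yawrel -0.8491243109250219 ctr top [ 0.0023 -0.0092]
bar [[ 0.0232 -0.0032]
 [-0.0195 -0.0036]] [ 0.0018 -0.0034] 0.5890170487388884
```

Yaw is aligned to about 1° with the carrier 2 mm towards +x. I'll shift it and lower to near touchdown.

Request:
arm_command:
  increments:
    - {"linear":[-0.0006,0.0002,-0.003],"delta_rot":[0,0,0],"gripper":0.015}
    - {"linear":[-0.0007,0.0002,-0.004],"delta_rot":[0,0,0],"gripper":0.015}
    - {"linear":[-0.0006,0.0002,-0.004],"delta_rot":[0,0,0],"gripper":0.015}
    - {"linear":[0,0,-0.003],"delta_rot":[0,0,0],"gripper":0.015}
    - {"linear":[0,0,-0.002],"delta_rot":[0,0,0],"gripper":0.015}

```text
clock: 26.28
tool_pos: [0.5248, -0.2501, 0.1866]
tool_rot: [-0.0, 0.987, -0.161, 0.0]
contact_force: [-0.4, 1.3, -3.5]
width: 0.271
grasp_force: 78.6
```

Request:
arm_command:
  increments:
    - {"linear":[0,0,-0.001],"delta_rot":[0,0,0],"gripper":0.015}
    - {"linear":[0,0,-0.001],"delta_rot":[0,0,0],"gripper":0.015}
    - {"linear":[0,0,-0.001],"delta_rot":[0,0,0],"gripper":0.015}
    - {"linear":[0,0,-0.001],"delta_rot":[0,0,0],"gripper":0.015}
    - {"linear":[0,0,0],"delta_rot":[0,0,0],"gripper":0.015}

```text
clock: 26.9
tool_pos: [0.5248, -0.2501, 0.1828]
tool_rot: [-0.0, 0.987, -0.161, 0.0]
contact_force: [0.4, 1.1, -3.0]
width: 0.267
grasp_force: 78.7
```

Run:
```python
from h import *
st()
```

```text
t 26.9 p [ 0.5248 -0.2501  0.1828] F [ 0.431   1.1405 -2.9827] M [ 0.2286 -0.1091 -0.0348] w 0.2670239422031889 gf 78.67759466171265 yaw -18.559073881445894 zax [ 0.      0.0001 -1.    ]
```

Request:
arm_command:
  increments:
    - {"linear":[0.0004,0.0015,-0.0005],"delta_rot":[0,0,0],"gripper":0.015}
    - {"linear":[0.0003,0.0012,-0.0009],"delta_rot":[0,0,0],"gripper":0.015}
    - {"linear":[0.0003,0.001,-0.0009],"delta_rot":[0,0,0],"gripper":0.015}
    - {"linear":[0.0003,0.001,-0.0009],"delta_rot":[0,0,0],"gripper":0.015}
    - {"linear":[0.0003,0.001,-0.0009],"delta_rot":[0,0,0],"gripper":0.015}

```text
clock: 27.52
tool_pos: [0.5263, -0.2444, 0.1786]
tool_rot: [0.0, 0.987, -0.161, -0.0]
contact_force: [0.0, -0.0, -5.0]
width: 0.275
grasp_force: 78.6
```

Run:
```python
from h import *
st()
```

```text
t 27.525 p [ 0.5263 -0.2444  0.1786] F [ 0.0016 -0.022  -4.9599] M [-0.0968  0.0693  0.0629] w 0.274749639833915 gf 78.57524156570435 yaw -18.566391262468894 zax [-0.0001 -0.     -1.    ]
```

Request:
arm_command:
  increments:
    - {"linear":[0.0003,0.0009,-0.0009],"delta_rot":[0,0,0],"gripper":0.015}
    - {"linear":[0.0003,0.0009,-0.0009],"delta_rot":[0,0,0],"gripper":0.015}
    - {"linear":[0.0003,0.0009,-0.0009],"delta_rot":[0,0,0],"gripper":0.015}
    - {"linear":[0.0003,0.0009,-0.0009],"delta_rot":[0,0,0],"gripper":0.015}
    - {"linear":[0.0003,0.0009,-0.0009],"delta_rot":[0,0,0],"gripper":0.015}

```text
clock: 28.15
tool_pos: [0.528, -0.2405, 0.1744]
tool_rot: [0.0, 0.987, -0.161, 0.0]
contact_force: [0.0, -3.3, -0.4]
width: 0.274
grasp_force: 79.0
```

Run:
```python
from h import *
st();b=manip.grab_frame("side");cv2.imwrite("pics/full8.png",b[:,:,::-1])
roi=(320,150,390,225);big3=cv2.resize(b,None,fx=4,fy=4,interpolation=cv2.INTER_CUBIC);r4=tuple(4*v for v in roi)
for nm,lo,hi in(("blue",(100,110,50),(130,255,255)),("yel",(20,110,80),(34,255,255)),("or",(8,120,60),(19,255,255))):
    pts=cv2.findNonZero(mask(big3,lo,hi,r4));q=cv2.approxPolyDP(cv2.convexHull(pts),7,True)[:,0];print(nm,((q+.5)/4-.5).round(1).tolist())
```

```text
t 28.15 p [ 0.528  -0.2405  0.1744] F [ 0.0246 -3.2509 -0.3849] M [-0.9317 -0.2367  0.0059] w 0.273804155878948 gf 79.02872800827026 yaw -18.580659135022483 zax [ 0.0006 -0.0008 -1.    ]
blue [[373.1, 183.9], [371.4, 190.4], [348.6, 205.6], [341.1, 201.6], [337.6, 195.9], [361.9, 178.6]]
yel [[357.6, 193.6], [347.1, 189.1], [346.1, 179.6], [357.4, 184.4]]
or [[376.6, 190.9], [375.9, 195.1], [352.4, 222.1], [345.9, 220.9], [331.6, 203.6], [331.6, 199.9], [337.1, 196.4], [373.6, 189.1]]
```

Side load is building (Fy −3.3 N), so I'll back off along −y at once and check the pose.

Request:
arm_command:
  increments:
    - {"linear":[-0.0003,-0.001,0],"delta_rot":[0,0,0],"gripper":0.015}
    - {"linear":[-0.0003,-0.0009,0],"delta_rot":[0,0,0],"gripper":0.015}
    - {"linear":[0,0,0],"delta_rot":[0,0,0],"gripper":0.015}
    - {"linear":[0,0,0],"delta_rot":[0,0,0],"gripper":0.015}
    - {"linear":[0,0,0],"delta_rot":[0,0,0],"gripper":0.015}

```text
clock: 28.82
tool_pos: [0.5274, -0.2417, 0.1742]
tool_rot: [-0.0, 0.987, -0.161, 0.0]
contact_force: [1.7, -0.6, -0.8]
width: 0.275
grasp_force: 79.0
```

Run:
```python
from h import *
st();b=manip.grab_frame("side");cv2.imwrite("pics/full9.png",b[:,:,::-1])
N=np.array([.5324,-.2441]);a=np.radians(-16.3);ex=np.array([np.cos(a),np.sin(a)]);ey=np.array([-ex[1],ex[0]])
roi=(320,150,390,225);big3=cv2.resize(b,None,fx=4,fy=4,interpolation=cv2.INTER_CUBIC);r4=tuple(4*v for v in roi)
for nm,lo,hi in(("blue",(100,110,50),(130,255,255)),("yel",(20,110,80),(34,255,255))):
    pts=cv2.findNonZero(mask(big3,lo,hi,r4));q=cv2.approxPolyDP(cv2.convexHull(pts),6,True)[:,0];q=(q+.5)/4-.5;print(nm,q.round(1).tolist())
    if nm=="blue":
        P1=q[np.argmax(q[:,0])];P2=q[np.argmin(q[:,1])];P3=q[np.argmin(q[:,0])]
for t in(0,3,6,9):
    s=np.sin(np.radians(t));c=np.cos(np.radians(t));o=[]
    for p,y in((P1,0),(P2,0),(P3,.108)):
        X=onz("side",p,.006+.030*c+y*s)[:2]-N;o.append((X@ex,X@ey))
    o=np.array(o);v=o[2]-o[1];print(t,o.round(4).tolist(),"len",np.linalg.norm(v),"exp",.108*c,"yawrel",np.degrees(np.arctan2(-v[0],v[1])),"ctr",(o[0]+o[2])/2)
```

```text
t 28.825 p [ 0.5274 -0.2417  0.1742] F [ 1.7119 -0.5744 -0.7757] M [ 0.0881 -0.5478 -0.0452] w 0.27505911597240057 gf 78.96301746368408 yaw -18.550811352139284 zax [ 0.0002  0.0002 -1.    ]
blue [[373.4, 184.4], [371.6, 190.4], [348.6, 205.6], [339.1, 198.9], [339.1, 193.9], [361.6, 179.4]]
yel [[357.6, 193.6], [347.1, 188.9], [347.4, 178.9], [357.9, 184.4]]
0 [[-0.0165, -0.0664], [0.0258, -0.056], [0.0124, 0.0569]] len 0.11375077629631407 exp 0.108 yawrel 6.773800746422152 ctr [-0.002  -0.0048]
3 [[-0.0164, -0.0665], [0.0258, -0.0561], [0.0083, 0.0608]] len 0.11813448175848316 exp 0.10785198975349397 yawrel 8.505067815748104 ctr [-0.004  -0.0029]
6 [[-0.0163, -0.0666], [0.0259, -0.0562], [0.0044, 0.0645]] len 0.12261389587150665 exp 0.10740836469977351 yawrel 10.106639582278854 ctr [-0.006 -0.001]
9 [[-0.0162, -0.0667], [0.0261, -0.0563], [0.0005, 0.0682]] len 0.127165060701279 exp 0.10667034078427488 yawrel 11.586069377165964 ctr [-0.0078  0.0008]
```

Run:
```python
from h import *
N=np.array([.5324,-.2441]);a=np.radians(-16.3);ex=np.array([np.cos(a),np.sin(a)]);ey=np.array([-ex[1],ex[0]])
t=manip.grab_frame("top");cv2.imwrite("pics/t9.png",t[:,:,::-1])
m=mask(t,(100,110,50),(130,255,255),(385,190,455,255));print("top blue px",cv2.countNonZero(m), "orange",cv2.countNonZero(mask(t,(8,120,60),(19,255,255),(385,190,455,255))))
b=cv2.imread("pics/full9.png")[:,:,::-1].copy();big=cv2.resize(b,None,fx=4,fy=4,interpolation=cv2.INTER_CUBIC);r=(332*4,170*4,380*4,210*4)
for nm,rg in(("red",[((0,110,70),(7,255,255)),((168,110,70),(180,255,255))]),("green",[((45,70,50),(88,255,255))]),("white",[((0,0,125),(180,70,255))])):
    m=sum(mask(big,lo,hi,r) for lo,hi in rg)
    k,_,s,c=cv2.connectedComponentsWithStats(m)
    for i in range(1,k):
        if s[i,4]>40:
            p=(c[i]+.5)/4-.5;X=onz("side",p,.038)[:2]-N;print(nm,p.round(1),s[i,4],"nest xy",X@ex,X@ey)
# far top edge: first blue row per column, near bottom rim
h=cv2.cvtColor(big,cv2.COLOR_RGB2HSV);bl=cv2.inRange(h,(100,110,50),(130,255,255))
e=[]
for x in range(340*4,372*4,8):
    ys=np.nonzero(bl[170*4:210*4,x])[0]
    if len(ys): e.append((round(x/4,1),round(170+ys[0]/4,1),round(170+ys[-1]/4,1)))
print(e)
```

```text
top blue px 398 orange 403
red [362.7 187.7] 116 nest xy -0.005047148751244917 -0.02967548086833258
red [348.6 197. ] 111 nest xy -0.0037860630774004473 0.0313498997426047
green [367.2 184.9] 132 nest xy -0.005833383225610443 -0.049052454518494576
green [343.2 193.7] 150 nest xy 0.018579044712588987 0.03316646370428942
green [353.4 194. ] 145 nest xy -0.004618714532042892 0.01145373353380285
white [362.  181.9] 158 nest xy 0.015237501987164878 -0.04703933013208905
white [359.3 190.6] 58 nest xy -0.006766638420950117 -0.012636205582624785
white [348.3 190.9] 159 nest xy 0.01634965956245083 0.013137688279797003
white [370.  192.5] 83 nest xy -0.03572060050685247 -0.030846573762491634
white [350.4 208.3] 216 nest xy -0.04213758716447032 0.061575210135130405
[(340.0, np.float64(194.0), np.float64(200.0)), (342.0, np.float64(195.2), np.float64(202.0)), (344.0, np.float64(196.0), np.float64(203.2)), (346.0, np.float64(191.8), np.float64(204.2)), (348.0, np.float64(193.2), np.float64(205.8)), (350.0, np.float64(189.2), np.float64(205.2)), (352.0, np.float64(190.0), np.float64(204.0)), (354.0, np.float64(189.8), np.float64(202.8)), (356.0, np.float64(195.2), np.float64(201.2)), (358.0, np.float64(195.2), np.float64(200.0)), (360.0, np.float64(183.0), np.float64(198.8)), (362.0, np.float64(179.8), np.float64(197.0)), (364.0, np.float64(179.5), np.float64(196.0)), (366.0, np.float64(180.2), np.float64(194.8)), (368.0, np.float64(181.5), np.float64(193.0)), (370.0, np.float64(182.5), np.float64(192.0))]
```

Run:
```python
from h import *
N=np.array([.5324,-.2441]);a=np.radians(-16.3);ex=np.array([np.cos(a),np.sin(a)]);ey=np.array([-ex[1],ex[0]])
def nx(p,z):
    X=onz("top",p,z)[:2]-N;return (1e3*np.array([X@ex,X@ey])).round(1).tolist()
big=cv2.resize(cv2.imread("pics/t9.png")[:,:,::-1],None,fx=4,fy=4,interpolation=cv2.INTER_CUBIC);r=(385*4,190*4,455*4,255*4)
for nm,lo,hi,z in(("blue",(100,110,50),(130,255,255),.036),("or",(8,120,60),(19,255,255),.016),("yel",(20,110,80),(34,255,255),.075)):
    pts=cv2.findNonZero(mask(big,lo,hi,r));q=cv2.approxPolyDP(cv2.convexHull(pts),7,True)[:,0];q=(q+.5)/4-.5
    print(nm,q.round(1).tolist(),[nx(p,z) for p in q])
for nm,rg in(("red",[((0,110,70),(7,255,255)),((168,110,70),(180,255,255))]),("green",[((45,70,50),(88,255,255))]),("white",[((0,0,125),(180,70,255))])):
    m=sum(mask(big,lo,hi,r) for lo,hi in rg);k,_,s,c=cv2.connectedComponentsWithStats(m)
    for i in range(1,k):
        if s[i,4]>30: p=(c[i]+.5)/4-.5;print(nm,p.round(1),s[i,4],nx(p,.038))
h=cv2.cvtColor(big,cv2.COLOR_RGB2HSV);bl=cv2.inRange(h,(100,110,50),(130,255,255));og=cv2.inRange(h,(8,120,60),(19,255,255))
for x in range(394,444,4):
    cb=np.nonzero(bl[760:1020,4*x])[0];co=np.nonzero(og[760:1020,4*x])[0]
    f=lambda v:(190+v[0]/4,190+v[-1]/4) if len(v) else None
    print(x,"blue",f(cb),"or",f(co))
```

```text
blue [[441.1, 221.6], [435.6, 238.6], [398.6, 226.6], [403.6, 210.1]] [[17.2, -55.9], [-32.9, -52.6], [-28.7, 51.4], [20.0, 49.8]]
or [[445.4, 225.1], [436.1, 243.1], [384.6, 243.6], [384.6, 232.1], [398.1, 205.6], [439.6, 217.1]] [[16.8, -73.2], [-39.5, -60.5], [-80.4, 74.4], [-49.2, 82.6], [34.3, 65.7], [34.5, -52.7]]
yel [[438.1, 218.6], [436.6, 241.1], [414.4, 234.6], [413.9, 226.4], [420.1, 208.1]] [[11.2, -39.2], [-48.7, -49.4], [-48.2, 10.4], [-27.1, 17.0], [25.7, 13.2]]
red [450. 229.] 8163 [3.5, -83.3]
red [405.5 221.7] 248 [-10.7, 37.2]
red [426.9 228.3] 250 [-12.2, -23.0]
green [431.2 214.2] 1932 [29.2, -24.7]
green [407.5 214.1] 270 [11.5, 37.2]
green [412.7 223.9] 278 [-11.2, 16.9]
green [434.1 230.6] 287 [-13.0, -43.0]
white [438.  199.8] 35 [74.1, -33.2]
white [415.1 217.2] 381 [8.8, 15.1]
white [436.1 222.9] 322 [9.2, -43.2]
white [420.3 226.7] 191 [-13.1, -4.7]
white [385.  235.9] 72 [-64.3, 80.4]
white [432.4 238.3] 33 [-34.9, -43.6]
394 blue None or (np.float64(218.75), np.float64(230.25))
398 blue None or (np.float64(206.5), np.float64(231.5))
402 blue (np.float64
[... 253 characters left out ...]

414 blue (np.float64(213.5), np.float64(232.0)) or (np.float64(210.25), np.float64(236.5))
418 blue (np.float64(216.0), np.float64(232.5)) or (np.float64(211.75), np.float64(237.25))
422 blue (np.float64(228.25), np.float64(234.25)) or (np.float64(235.75), np.float64(238.5))
426 blue (np.float64(221.5), np.float64(235.5)) or (np.float64(237.0), np.float64(240.5))
430 blue (np.float64(223.75), np.float64(237.0)) or (np.float64(238.5), np.float64(241.5))
434 blue (np.float64(220.25), np.float64(238.25)) or (np.float64(239.75), np.float64(242.5))
438 blue (np.float64(225.75), np.float64(235.75)) or (np.float64(217.25), np.float64(242.75))
442 blue None or (np.float64(219.0), np.float64(220.5))
```

The top view now gives clear numbers. The caps put the carrier about 3 mm towards −x with about −1.6° yaw, so its −x edge rides on the rim. I'll re-lift slightly, shift +x, and untwist.

Request:
arm_command:
  increments:
    - {"linear":[-0.0001,-0.0005,0.001],"delta_rot":[0,0,0],"gripper":0.015}
    - {"linear":[-0.0002,-0.0008,0.0012],"delta_rot":[0,0,0],"gripper":0.015}
    - {"linear":[-0.0002,-0.0008,0.0012],"delta_rot":[0,0,0],"gripper":0.015}
    - {"linear":[-0.0002,-0.0008,0.0012],"delta_rot":[0,0,0],"gripper":0.015}
    - {"linear":[-0.0002,-0.0008,0.0012],"delta_rot":[0,0,0],"gripper":0.015}

```text
clock: 29.55
tool_pos: [0.5261, -0.2457, 0.1799]
tool_rot: [0.0, 0.987, -0.161, -0.0]
contact_force: [0.1, -0.3, -4.5]
width: 0.274
grasp_force: 78.6
```

Request:
arm_command:
  increments:
    - {"linear":[-0.0001,-0.0005,0.0012],"delta_rot":[0,0,0],"gripper":0.015}
    - {"linear":[-0.0001,-0.0005,0.0012],"delta_rot":[0,0,0],"gripper":0.015}
    - {"linear":[0.001,-0.0003,0.001],"delta_rot":[0,0,0.7],"gripper":0.015}
    - {"linear":[0.0012,-0.0003,0],"delta_rot":[0,0,0.7],"gripper":0.015}
    - {"linear":[0.001,-0.0003,0],"delta_rot":[0,0,0.6],"gripper":0.015}

```text
clock: 30.18
tool_pos: [0.5295, -0.2474, 0.1834]
tool_rot: [-0.0, 0.99, -0.144, -0.0]
contact_force: [-1.0, -0.2, -5.5]
width: 0.272
grasp_force: 78.6
```

```bash
cat > caps.py <<'E'
from h import *
N=np.array([.5332,-.2442]);a=np.radians(-16.3);ex=np.array([np.cos(a),np.sin(a)]);ey=np.array([-ex[1],ex[0]])
def run(f):
    o=st();d=o["tool_pos"][:2]-N;print("axis in nest mm",1e3*d@ex,1e3*d@ey)
    t=manip.grab_frame("top");cv2.imwrite(f,t[:,:,::-1]);big=cv2.resize(t,None,fx=4,fy=4,interpolation=cv2.INTER_CUBIC);r=(390*4,200*4,445*4,245*4)
    for nm,rg in(("red",[((0,110,70),(7,255,255)),((168,110,70),(180,255,255))]),("green",[((45,70,50),(88,255,255))]),("white",[((0,0,125),(180,70,255))])):
        m=sum(mask(big,lo,hi,r) for lo,hi in rg);k,_,s,c=cv2.connectedComponentsWithStats(m)
        for i in range(1,k):
            if 150<s[i,4]<500: X=onz("top",(c[i]+.5)/4-.5,.038)[:2]-N;print(nm,s[i,4],(1e3*np.array([X@ex,X@ey])).round(1))
E
python3 -c "
import caps;caps.run('pics/t10.png')"
```

```text
t 30.175 p [ 0.5295 -0.2474  0.1834] F [-1.0193 -0.2176 -5.4865] M [ 0.0177  0.026  -0.0134] w 0.2723533234137496 gf 78.5616409778595 yaw -16.515785753391523 zax [ 0.      0.0001 -1.    ]
axis in nest mm -2.6893943099720494 -4.156391609510821
red 249 [-4.9 35.1]
red 243 [ -7.4 -23.5]
green 290 [17.7 35.9]
green 270 [-5.8 15.6]
green 278 [ -8.5 -42.9]
white 302 [16.5 16.5]
white 311 [ 14. -42.]
```

Request:
arm_command:
  increments:
    - {"linear":[-0.0003,-0.001,0.0005],"delta_rot":[0,0,0],"gripper":0.015}
    - {"linear":[-0.0003,-0.0014,0.0005],"delta_rot":[0,0,0],"gripper":0.015}
    - {"linear":[-0.0003,-0.0014,0],"delta_rot":[0,0,0],"gripper":0.015}
    - {"linear":[0,0,-0.001],"delta_rot":[0,0,0],"gripper":0.015}
    - {"linear":[0,0,-0.001],"delta_rot":[0,0,0],"gripper":0.015}

```text
clock: 30.85
tool_pos: [0.5284, -0.2512, 0.1823]
tool_rot: [-0.0, 0.99, -0.144, -0.0]
contact_force: [-0.4, 0.8, -4.1]
width: 0.271
grasp_force: 78.6
```

Request:
arm_command:
  increments:
    - {"linear":[0.0003,0.0009,-0.0009],"delta_rot":[0,0,0],"gripper":0.015}
    - {"linear":[0.0003,0.0009,-0.0009],"delta_rot":[0,0,0],"gripper":0.015}
    - {"linear":[0.0003,0.0009,-0.0009],"delta_rot":[0,0,0],"gripper":0.015}
    - {"linear":[0.0003,0.0009,-0.0009],"delta_rot":[0,0,0],"gripper":0.015}
    - {"linear":[0.0003,0.0009,-0.0009],"delta_rot":[0,0,0],"gripper":0.015}

```text
clock: 31.48
tool_pos: [0.53, -0.2466, 0.1779]
tool_rot: [-0.0, 0.99, -0.144, 0.0]
contact_force: [0.1, 0.6, -3.3]
width: 0.273
grasp_force: 78.6
```

```bash
python3 -c "
import caps;caps.run('pics/t11.png')"
```

```text
t 31.475 p [ 0.53   -0.2466  0.1779] F [ 0.1199  0.6266 -3.3004] M [0.1468 0.07   0.0205] w 0.2733391858972036 gf 78.55218887329102 yaw -16.557573338975406 zax [ 0.0001  0.0002 -1.    ]
axis in nest mm -2.3787477307168237 -3.182512843972591
red 278 [-6.1 35.5]
red 248 [ -8.4 -24.1]
green 289 [16.3 35.8]
green 284 [-7.  15.5]
green 290 [ -9.3 -43.4]
white 290 [15.4 16. ]
white 296 [ 12.7 -42.8]
```

Request:
arm_command:
  increments:
    - {"linear":[0.0003,0.0011,-0.0008],"delta_rot":[0,0,0],"gripper":0.015}
    - {"linear":[0.0003,0.0011,-0.0008],"delta_rot":[0,0,0],"gripper":0.015}
    - {"linear":[0.0003,0.0009,-0.0009],"delta_rot":[0,0,0],"gripper":0.015}
    - {"linear":[0.0003,0.0009,-0.0009],"delta_rot":[0,0,0],"gripper":0.015}
    - {"linear":[0.0003,0.0009,-0.0009],"delta_rot":[0,0,0],"gripper":0.015}

```text
clock: 32.15
tool_pos: [0.5315, -0.2418, 0.1735]
tool_rot: [-0.0, 0.99, -0.144, 0.0]
contact_force: [0.1, -0.1, -4.4]
width: 0.269
grasp_force: 78.6
```

```bash
python3 -c "
import caps;caps.run('pics/t12.png')"
```

```text
t 32.15 p [ 0.5315 -0.2418  0.1735] F [ 0.1316 -0.094  -4.3893] M [ 0.0797  0.0365 -0.0047] w 0.26888675676200896 gf 78.5501754283905 yaw -16.564461076317546 zax [ 0.      0.0001 -1.    ]
axis in nest mm -2.3192950118501674 1.802588378825948
red 264 [-7.9 39.3]
red 258 [ -9.2 -20.9]
green 280 [14.6 39.3]
green 295 [-8.3 19.1]
green 289 [ -9.9 -40.7]
white 384 [11.6 17.4]
white 313 [ 12.9 -40.3]
white 177 [-9.5 -3.3]
```

Request:
arm_command:
  increments:
    - {"linear":[0.0002,0.0007,-0.0009],"delta_rot":[0,0,0],"gripper":0.015}
    - {"linear":[0.0002,0.0007,-0.0009],"delta_rot":[0,0,0],"gripper":0.015}
    - {"linear":[0.0001,0.0005,-0.0009],"delta_rot":[0,0,0],"gripper":0.015}
    - {"linear":[0.0001,0.0005,-0.0009],"delta_rot":[0,0,0],"gripper":0.015}
    - {"linear":[0,0,-0.0005],"delta_rot":[0,0,0],"gripper":0.015}

```text
clock: 32.83
tool_pos: [0.5319, -0.2397, 0.1695]
tool_rot: [0.0, 0.99, -0.144, -0.0]
contact_force: [-1.6, -0.1, -2.3]
width: 0.268
grasp_force: 78.9
```

```bash
python3 -c "
import caps;caps.run('pics/t13.png')"
```

```text
t 32.825 p [ 0.5319 -0.2397  0.1695] F [-1.6431 -0.0649 -2.3342] M [-0.1584  0.3571  0.0479] w 0.26844002431392333 gf 78.88828754425049 yaw -16.576317142243504 zax [-0.0002 -0.0002 -1.    ]
axis in nest mm -2.4829671877252575 3.968173343838895
red 266 [-13.7  40.6]
red 264 [-14.7 -19.2]
red 404 [-28.2 -72.7]
green 291 [ 9.7 40.3]
green 235 [  8.3 -20.4]
green 294 [-14.1  20.5]
green 281 [-15.  -39.4]
white 372 [ 7.3 18.7]
white 324 [  8.4 -39.5]
white 191 [-14.5  -1.2]
```

Request:
arm_command:
  increments:
    - {"linear":[0,0,-0.0007],"delta_rot":[0,0,0],"gripper":0.015}
    - {"linear":[0,0,-0.0007],"delta_rot":[0,0,0],"gripper":0.015}
    - {"linear":[0,0,-0.0006],"delta_rot":[0,0,0],"gripper":0.015}
    - {"linear":[0,0,0],"delta_rot":[0,0,0],"gripper":0.015}
    - {"linear":[0,0,0],"delta_rot":[0,0,0],"gripper":0.015}

```text
clock: 33.5
tool_pos: [0.5322, -0.2397, 0.1677]
tool_rot: [0.0, 0.99, -0.144, 0.0]
contact_force: [0.1, -1.8, -0.7]
width: 0.273
grasp_force: 79.1
```

```bash
python3 -c "
import caps;caps.run('pics/t14.png')"
```

```text
t 33.5 p [ 0.5322 -0.2397  0.1677] F [ 0.0935 -1.758  -0.656 ] M [-0.5911 -0.0056 -0.0407] w 0.2732684776737143 gf 79.0625810623169 yaw -16.569507994921604 zax [ 0.0005 -0.0003 -1.    ]
axis in nest mm -2.190444229681263 4.085548540500472
red 257 [-14.6  40.6]
red 260 [-15.6 -19.1]
red 465 [-27.4 -72.3]
green 296 [ 8.8 40.3]
green 260 [  7.4 -20. ]
green 294 [-15.1  20.5]
green 295 [-16.  -39.2]
white 339 [ 8.  19.8]
white 317 [  7.5 -39.5]
white 218 [-16.   -0.9]
```

Request:
arm_command:
  increments:
    - {"linear":[-0.0002,-0.0006,0],"delta_rot":[0,0,0],"gripper":0.015}
    - {"linear":[-0.0002,-0.0006,0],"delta_rot":[0,0,0],"gripper":0.015}
    - {"linear":[0,0,-0.001],"delta_rot":[0,0,0],"gripper":0.015}
    - {"linear":[0,0,-0.001],"delta_rot":[0,0,0],"gripper":0.015}
    - {"linear":[0,0,0],"delta_rot":[0,0,0],"gripper":0.015}

```text
clock: 34.17
tool_pos: [0.5316, -0.2405, 0.1653]
tool_rot: [-0.0, 0.99, -0.144, -0.0]
contact_force: [-0.6, 0.5, -2.1]
width: 0.269
grasp_force: 79.0
```

Run:
```python
import caps;from h import *
caps.run('pics/t15.png')
N,ex,ey=caps.N,caps.ex,caps.ey
b=manip.grab_frame("side");cv2.imwrite("pics/s15.png",b[:,:,::-1]);big=cv2.resize(b,None,fx=4,fy=4,interpolation=cv2.INTER_CUBIC);r=(332*4,170*4,380*4,212*4)
print("side");S=[]
for nm,rg in(("red",[((0,110,70),(7,255,255)),((168,110,70),(180,255,255))]),("green",[((45,70,50),(88,255,255))]),("white",[((0,0,125),(180,70,255))])):
    m=sum(mask(big,lo,hi,r) for lo,hi in rg);k,_,s,c=cv2.connectedComponentsWithStats(m)
    for i in range(1,k):
        if 50<s[i,4]<300:
            p=(c[i]+.5)/4-.5;X=onz("side",p,.038)[:2]-N;print(nm,s[i,4],p.round(1).tolist(),(1e3*np.array([X@ex,X@ey])).round(1))
```

```text
t 34.175 p [ 0.5316 -0.2405  0.1653] F [-0.5669  0.4724 -2.1455] M [-0.024  -0.0019 -0.0035] w 0.2687616150659403 gf 78.9607036113739 yaw -16.556345996276296 zax [-0.0003  0.0003 -1.    ]
axis in nest mm -2.615241684594993 3.0691767603256954
red 260 [-14.6  40.7]
red 257 [-15.7 -19.1]
red 316 [-30.7 -73.5]
green 296 [ 8.8 40.3]
green 297 [-15.1  20.5]
green 293 [-16.  -39.2]
white 377 [ 7.5 19.2]
white 311 [  7.6 -39.6]
white 220 [-15.8  -1. ]
side
red 130 [362.1, 190.3] [-12.6 -20.3]
red 125 [348.2, 199.3] [-10.9  39.2]
green 141 [366.6, 187.2] [-12.7 -40.3]
green 164 [342.7, 195.1] [14.4 38.5]
green 158 [353.0, 196.3] [-11.6  19.2]
white 189 [361.3, 183.2] [ 11.9 -41.2]
white 187 [347.7, 192.3] [12.5 18.7]
```

```bash
cat > tc.py <<'E'
from h import *
from scipy.optimize import linear_sum_assignment
N=np.array([.5332,-.2442]);a=np.radians(-16.3);ex=np.array([np.cos(a),np.sin(a)]);ey=np.array([-ex[1],ex[0]])
RG={"red":[((0,110,70),(7,255,255)),((168,110,70),(180,255,255))],"green":[((45,70,50),(88,255,255))],"white":[((0,0,125),(180,70,255))]}
def caps(img,r,lim):
    big=cv2.resize(img,None,fx=4,fy=4,interpolation=cv2.INTER_CUBIC);out=[]
    for nm,rg in RG.items():
        m=sum(mask(big,lo,hi,[4*v for v in r]) for lo,hi in rg);k,_,s,c=cv2.connectedComponentsWithStats(m)
        out+=[(nm,(c[i]+.5)/4-.5) for i in range(1,k) if lim[0]<s[i,4]<lim[1]]
    return out
def run(T,S):
    ct=caps(T,(390,200,445,245),(210,500));cs=caps(S,(330,165,382,214),(100,300));P=[]
    D=np.array([[np.linalg.norm(onz("top",p,.04)-onz("side",q,.04)) if n==m else 9 for m,q in cs] for n,p in ct])
    for i,j in zip(*linear_sum_assignment(D)):
        if D[i,j]<.02:
            X,g=tri(cs[j][1],ct[i][1]);d=X[:2]-N;P.append((d@ex*1e3,d@ey*1e3,X[2]*1e3));print(ct[i][0],np.round(P[-1],1),"gap",round(g*1e3,1))
    P=np.array(P);A=np.c_[P[:,:2],np.ones(len(P))];k=np.linalg.lstsq(A,P[:,2],rcond=None)[0]
    print("plane: roll deg (+x up)",np.degrees(np.arctan(k[0])),"pitch (+y up)",np.degrees(np.arctan(k[1])),"z0",k[2],"res",(A@k-P[:,2]).round(1))
E
python3 - <<'E'
from tc import *
L=lambda f:cv2.imread(f)[:,:,::-1].copy()
for t,s in(("t9","full9"),("t15","s15")): print(t);run(L(f"pics/{t}.png"),L(f"pics/{s}.png"))
E
```

```text
t9
red [-13.8  39.   49.7] gap 2.1
red [-15.7 -20.6  50.7] gap 2.0
green [ 9.3 39.  47.5] gap 3.4
green [-14.2  18.8  49. ] gap 2.2
green [-16.1 -40.4  50. ] gap 2.3
white [ 7.9 17.3 45.4] gap 5.0
white [  7.  -41.   46.7] gap 2.7
plane: roll deg (+x up) -8.148686014216395 pitch (+y up) -0.04000511839367344 z0 47.716922298325336 res [-0.  -0.8 -1.2  0.7  0.   1.1  0.1]
t15
red [-14.9  41.7  42.3] gap 2.1
red [-15.9 -18.   41.6] gap 1.8
green [ 8.5 41.9 44. ] gap 3.4
green [-15.2  21.5  41.8] gap 2.1
green [-16.1 -38.   41.6] gap 2.0
white [ 7.9 20.7 42. ] gap 3.8
white [  7.3 -38.1  42.8] gap 2.5
plane: roll deg (+x up) 2.6660867209993255 pitch (+y up) 0.4524463399140795 z0 42.51956202150065 res [-0.1  0.1 -0.8  0.2 -0.1  1.1 -0.3]
```

Run:
```python
from tc import *
t0=cv2.imread("pics/top0.png")[:,:,::-1].copy()
big=cv2.resize(t0,None,fx=4,fy=4,interpolation=cv2.INTER_CUBIC)
q=cv2.approxPolyDP(cv2.convexHull(cv2.findNonZero(mask(big,(8,120,80),(22,255,255),[4*v for v in(385,200,450,250)]))),10,True)[:,0];q=(q+.5)/4-.5;print(q.round(1).tolist())
for p in((332.25,201.25),(361.75,181.25),(377,191.75)):
    best=min(q,key=lambda r:np.linalg.norm(onz("top",r,.016)-onz("side",p,.016)));X,g=tri(p,best);d=X[:2]-N
    print(best,"nest",(d@ex*1e3).round(1),(d@ey*1e3).round(1),"z",(X[2]*1e3).round(1),"gap",g*1e3)
```

```text
[[443.9, 219.6], [437.1, 242.6], [384.6, 243.4], [384.6, 232.1], [398.1, 205.6]]
[398.125 205.625] nest 33.7 65.6 z 15.5 gap 0.06472376486941255
[443.875 219.625] nest 30.5 -64.7 z 18.1 gap 2.3555428651215053
[437.125 242.625] nest -39.4 -61.5 z 22.2 gap 0.7528739402674909
```

The triangulated caps show the carrier essentially flat and about 2 mm off in x. The hook is unloaded. I'll lower the hook clear of the bar, back out along −y, and watch the force.

Request:
arm_command:
  increments:
    - {"linear":[0,0,-0.0015],"delta_rot":[0,0,0],"gripper":0.015}
    - {"linear":[0,0,-0.0015],"delta_rot":[0,0,0],"gripper":0.015}
    - {"linear":[0,0,-0.0015],"delta_rot":[0,0,0],"gripper":0.015}
    - {"linear":[0,0,-0.0015],"delta_rot":[0,0,0],"gripper":0.015}
    - {"linear":[0,0,0],"delta_rot":[0,0,0],"gripper":0.015}

```text
clock: 34.9
tool_pos: [0.5316, -0.2407, 0.1594]
tool_rot: [-0.0, 0.99, -0.144, -0.0]
contact_force: [0.3, 0.1, -0.9]
width: 0.275
grasp_force: 79.0
```

```bash
python3 -c "
from h import *
st()"
```

```text
t 34.9 p [ 0.5316 -0.2407  0.1594] F [ 0.2797  0.0733 -0.8612] M [-0.0133 -0.0488 -0.0197] w 0.27525020983775644 gf 78.95921587944031 yaw -16.564922886051626 zax [-0.0002  0.0001 -1.    ]
```

Request:
arm_command:
  increments:
    - {"linear":[-0.0002,-0.0008,0],"delta_rot":[0,0,0],"gripper":0.015}
    - {"linear":[-0.0003,-0.001,0],"delta_rot":[0,0,0],"gripper":0.015}
    - {"linear":[-0.0003,-0.001,0],"delta_rot":[0,0,0],"gripper":0.015}
    - {"linear":[-0.0003,-0.001,0],"delta_rot":[0,0,0],"gripper":0.015}
    - {"linear":[-0.0003,-0.001,0],"delta_rot":[0,0,0],"gripper":0.015}

```text
clock: 35.52
tool_pos: [0.5302, -0.2456, 0.1595]
tool_rot: [-0.0, 0.99, -0.144, -0.0]
contact_force: [-0.3, -0.1, -0.9]
width: 0.275
grasp_force: 79.0
```

```bash
python3 -c "
from h import *
st()"
```

```text
t 35.525 p [ 0.5302 -0.2456  0.1595] F [-0.3222 -0.1133 -0.9111] M [ 0.0165 -0.0763 -0.0064] w 0.275341791167599 gf 78.96342515945435 yaw -16.568970204490203 zax [ 0.      0.0001 -1.    ]
```

Request:
arm_command:
  increments:
    - {"linear":[-0.0008,-0.0027,0],"delta_rot":[0,0,0],"gripper":0.015}
    - {"linear":[-0.0008,-0.0027,0],"delta_rot":[0,0,0],"gripper":0.015}
    - {"linear":[-0.0008,-0.0027,0],"delta_rot":[0,0,0],"gripper":0.015}
    - {"linear":[-0.0008,-0.0027,0],"delta_rot":[0,0,0],"gripper":0.015}
    - {"linear":[-0.0008,-0.0027,0],"delta_rot":[0,0,0],"gripper":0.015}

```text
clock: 36.15
tool_pos: [0.5262, -0.2592, 0.1595]
tool_rot: [-0.0, 0.99, -0.144, 0.0]
contact_force: [-0.7, -0.2, -1.9]
width: 0.269
grasp_force: 79.0
```

Request:
arm_command:
  increments:
    - {"linear":[-0.0003,-0.001,0.002],"delta_rot":[0,0,0],"gripper":0.015}
    - {"linear":[0,0,0.003],"delta_rot":[0,0,0],"gripper":0.015}
    - {"linear":[0,0,0.004],"delta_rot":[0,0,0],"gripper":0.015}
    - {"linear":[0,0,0.006],"delta_rot":[0,0,0],"gripper":0.015}
    - {"linear":[0,0,0.01],"delta_rot":[0,0,0],"gripper":0.015}

```text
clock: 36.78
tool_pos: [0.5259, -0.2598, 0.1849]
tool_rot: [-0.0, 0.99, -0.144, -0.0]
contact_force: [0.4, -0.3, -1.2]
width: 0.275
grasp_force: 79.0
```

Request:
arm_command:
  increments:
    - {"linear":[0,0,0.02],"delta_rot":[0,0,0],"gripper":0.015}
    - {"linear":[0,0,0.025],"delta_rot":[0,0,0],"gripper":0.015}
    - {"linear":[0,0,0.025],"delta_rot":[0,0,0],"gripper":0.015}
    - {"linear":[0,0,0.015],"delta_rot":[0,0,0],"gripper":0.015}
    - {"linear":[0,0,0],"delta_rot":[0,0,0],"gripper":0.015}

```text
clock: 37.4
tool_pos: [0.5265, -0.2601, 0.2707]
tool_rot: [0.0, 0.99, -0.144, 0.001]
contact_force: [-0.9, -0.2, -1.9]
width: 0.272
grasp_force: 79.0
```

Run:
```python
from tc import *
st();T=manip.grab_frame("top");S=manip.grab_frame("side");cv2.imwrite("pics/t16.png",T[:,:,::-1]);cv2.imwrite("pics/s16.png",S[:,:,::-1]);run(T,S)
```

```text
t 37.4 p [ 0.5265 -0.2601  0.2707] F [-0.8793 -0.2015 -1.8645] M [-0.0068  0.0491  0.0615] w 0.2721657902878756 gf 79.00393724441528 yaw -16.562263197010672 zax [ 0.0019 -0.0009 -1.    ]
red [-14.9  41.7  42.3] gap 2.2
red [-15.9 -18.1  41.7] gap 1.8
green [ 8.5 41.9 43.9] gap 3.3
green [  6.4 -17.7  46. ] gap 2.3
green [-15.2  21.5  41.8] gap 2.2
green [-16.2 -38.1  41.5] gap 1.8
white [ 7.8 21.6 42.9] gap 2.5
white [  7.3 -38.1  42.3] gap 2.4
plane: roll deg (+x up) 4.742300474699631 pitch (+y up) 0.19936405301248258 z0 43.12812019622373 res [-0.3  0.1  0.1 -2.4  0.1  0.1  0.9  1.3]
```

The carrier stays put after unhooking, and cap heights are level within the measurement noise. Next I take the picker back above its stand.

Request:
arm_command:
  increments:
    - {"linear":[0.0012,0.012,0],"delta_rot":[0,0,1.6],"gripper":0.015}
    - {"linear":[0.0024,0.024,0],"delta_rot":[0,0,1.6],"gripper":0.015}
    - {"linear":[0.0026,0.027,0],"delta_rot":[0,0,1.6],"gripper":0.015}
    - {"linear":[0.0026,0.027,0],"delta_rot":[0,0,1.6],"gripper":0.015}
    - {"linear":[0.0026,0.027,0],"delta_rot":[0,0,1.6],"gripper":0.015}

```text
clock: 38.12
tool_pos: [0.5376, -0.1403, 0.2697]
tool_rot: [-0.0, 0.997, -0.073, 0.0]
contact_force: [-0.6, 0.0, -1.2]
width: 0.276
grasp_force: 79.0
```

Request:
arm_command:
  increments:
    - {"linear":[0.0026,0.027,0],"delta_rot":[0,0,1.6],"gripper":0.015}
    - {"linear":[0.0026,0.027,0],"delta_rot":[0,0,1.6],"gripper":0.015}
    - {"linear":[0.0026,0.027,0],"delta_rot":[0,0,1.6],"gripper":0.015}
    - {"linear":[0.0026,0.0255,0],"delta_rot":[0,0,1.6],"gripper":0.015}
    - {"linear":[0.0012,0.014,0],"delta_rot":[0,0,1.6],"gripper":0.015}

```text
clock: 38.75
tool_pos: [0.5491, -0.0203, 0.2695]
tool_rot: [-0.0, 1.0, -0.003, 0.0]
contact_force: [0.6, -0.5, -2.3]
width: 0.274
grasp_force: 79.0
```

Request:
arm_command:
  increments:
    - {"linear":[0,0,-0.01],"delta_rot":[0,0,0.3],"gripper":0.015}
    - {"linear":[0,0,-0.02],"delta_rot":[0,0,0.2],"gripper":0.015}
    - {"linear":[0,0,-0.02],"delta_rot":[0,0,0],"gripper":0.015}
    - {"linear":[0,0,-0.015],"delta_rot":[0,0,0],"gripper":0.015}
    - {"linear":[0,0,0],"delta_rot":[0,0,0],"gripper":0.015}

```text
clock: 39.38
tool_pos: [0.5482, -0.0233, 0.2031]
tool_rot: [-0.0, 1.0, -0.001, -0.001]
contact_force: [-0.1, -0.1, -2.0]
width: 0.276
grasp_force: 79.0
```

Run:
```python
from tc import *
st();S=manip.grab_frame("side");T=manip.grab_frame("top");cv2.imwrite("pics/s17.png",S[:,:,::-1]);cv2.imwrite("pics/t17.png",T[:,:,::-1]);run(T,S)
```

```text
t 39.375 p [ 0.5482 -0.0233  0.2031] F [-0.1287 -0.1117 -2.0383] M [-0.0075 -0.0191 -0.0005] w 0.2763454366231607 gf 78.96620035171509 yaw -0.12459049563369463 zax [-0.0025  0.0001 -1.    ]
red [-14.9  41.8  42.4] gap 2.3
red [-15.9 -18.2  41.6] gap 1.6
green [ 8.6 41.8 43.9] gap 3.3
green [  6.5 -17.5  45.9] gap 2.3
green [-15.3  21.5  42.2] gap 2.1
green [-16.2 -38.   41.8] gap 1.9
white [ 8.1 21.6 43.4] gap 2.9
white [  7.  -37.7  43.8] gap 2.7
plane: roll deg (+x up) 5.5533539015107 pitch (+y up) -0.1904426908054279 z0 43.51761269998187 res [-0.4  0.5  0.3 -1.7 -0.2  0.3  0.9  0.5]
```

Run:
```python
from tc import *
L=lambda f:cv2.imread(f)[:,:,::-1].copy()
Q={}
for n,f,r in(("top","pics/t17.png",(385,195,450,250)),("side","pics/s17.png",(325,165,385,222))):
    big=cv2.resize(L(f),None,fx=4,fy=4,interpolation=cv2.INTER_CUBIC);r=[4*v for v in r]
    for nm,lo,hi in(("blue",(100,110,50),(130,255,255)),("yel",(20,110,80),(34,255,255))):
        m=mask(big,lo,hi,r);c=[k for k in cv2.findContours(m,0,1)[0] if cv2.contourArea(k)>15]
        q=cv2.approxPolyDP(cv2.convexHull(np.vstack(c)),6,True)[:,0];Q[n,nm]=(q+.5)/4-.5;print(n,nm,Q[n,nm].round(1).tolist())
# expected pixel positions for flat vs rolled carrier, centre (-2.5,0): post tops and top corners
for roll in(0,12.5,-12.5):
    R=Ro.from_euler("zy",[-17,-roll],degrees=True).as_matrix()
    for lab,p in(("post+x",(22,11,66)),("post-x",(-22,11,66)),("c+x+y",(23,54,30)),("c-x+y",(-23,54,30)),("c+x-y",(23,-54,30)),("c-x-y",(-23,-54,30))):
        s=np.sign(roll);piv=np.array([-23.*s,0,0]);X=R@(np.array(p)-piv)/1e3+np.r_[N-ex*.0025+ex*piv[0]/1e3,.006]
        print(roll,lab,"top",proj("top",X).round(1),"side",proj("side",X).round(1))
```

```text
top blue [[401.9, 210.1], [439.9, 220.9], [436.6, 235.4], [432.9, 237.4], [400.6, 227.1], [398.6, 220.4]]
top yel [[438.6, 238.6], [435.1, 241.1], [404.1, 232.1], [396.6, 208.9], [402.1, 207.4], [419.9, 210.1], [437.1, 217.6], [441.9, 221.9]]
side blue [[372.6, 186.9], [369.9, 192.4], [347.1, 207.4], [338.1, 199.9], [338.6, 194.4], [361.4, 179.4]]
side yel [[347.4, 180.6], [358.1, 187.9], [357.1, 196.1], [346.6, 189.4]]
0 post+x top [420.3 210.5] side [348. 182.]
0 post-x top [416.1 226. ] side [358.  189.2]
0 c+x+y top [402.4 209.1] side [337.7 196.8]
0 c-x+y top [398.  224.7] side [347.9 204.5]
0 c+x-y top [440.8 220.3] side [362.4 180.5]
0 c-x-y top [436.6 236.1] side [372.6 187.7]
12.5 post+x top [421.3 215.4] side [352.5 181.7]
12.5 post-x top [416.3 231.4] side [362.2 191. ]
12.5 c+x+y top [403.3 210.7] side [340.  194.9]
12.5 c-x+y top [398.3 227. ] side [349.9 204.7]
12.5 c+x-y top [441.5 222.4] side [364.4 179.9]
12.5 c-x-y top [436.5 238.7] side [374.3 189.3]
-12.5 post+x top [419.8 205.5] side [344. 181.]
-12.5 post-x top [416.2 219.7] side [353.6 185.9]
-12.5 c+x+y top [402.  207.3] side [336.  197.1]
-12.5 c-x+y top [398.1 221.7] side [345.8 202.5]
-12.5 c+x-y top [440.8 217.6] side [360.4 179.1]
-12.5 c-x-y top [437.5 232.3] side [370.5 184.1]
```

The observed posts and corners match the predicted flat pose within about 1.5 px, and a carrier riding on the rim would differ by 4–5 px. So it is seated flat. I'll lower the picker into the stand.

Request:
arm_command:
  increments:
    - {"linear":[0.0018,0.0027,0],"delta_rot":[0,0,0],"gripper":0.015}
    - {"linear":[0,0,0],"delta_rot":[0,0,0],"gripper":0.015}
    - {"linear":[0,0,-0.008],"delta_rot":[0,0,0],"gripper":0.015}
    - {"linear":[0,0,-0.01],"delta_rot":[0,0,0],"gripper":0.015}
    - {"linear":[0,0,-0.01],"delta_rot":[0,0,0],"gripper":0.015}

```text
clock: 40.1
tool_pos: [0.5504, -0.0199, 0.1754]
tool_rot: [-0.0, 1.0, -0.001, -0.0]
contact_force: [-0.0, -0.2, -1.8]
width: 0.274
grasp_force: 79.0
```

```bash
python3 -c "
from h import *
st()"
```

```text
t 40.1 p [ 0.5504 -0.0199  0.1754] F [-0.0106 -0.2416 -1.7684] M [ 0.0037  0.0417 -0.0422] w 0.2737014816996241 gf 78.969064950943 yaw -0.06928461024466946 zax [-0.0007  0.     -1.    ]
```

Request:
arm_command:
  increments:
    - {"linear":[0,0,-0.012],"delta_rot":[0,0,0],"gripper":0.015}
    - {"linear":[0,0,-0.014],"delta_rot":[0,0,0],"gripper":0.015}
    - {"linear":[0,0,-0.014],"delta_rot":[0,0,0],"gripper":0.015}
    - {"linear":[0,0,-0.008],"delta_rot":[0,0,0],"gripper":0.015}
    - {"linear":[0,0,0],"delta_rot":[0,0,0],"gripper":0.015}

```text
clock: 40.72
tool_pos: [0.5504, -0.0197, 0.1278]
tool_rot: [-0.0, 1.0, -0.001, -0.001]
contact_force: [1.0, 0.2, -1.3]
width: 0.269
grasp_force: 79.0
```

```bash
python3 -c "
from h import *
st()"
```

```text
t 40.725 p [ 0.5504 -0.0197  0.1278] F [ 0.9951  0.2373 -1.295 ] M [-0.013  -0.0313 -0.0128] w 0.2692384380920294 gf 78.96897912025452 yaw -0.059578597681372525 zax [-0.0012  0.0002 -1.    ]
```

Request:
arm_command:
  increments:
    - {"linear":[-0.0003,-0.0008,-0.004],"delta_rot":[0,0,0],"gripper":0.015}
    - {"linear":[0,0,-0.004],"delta_rot":[0,0,0],"gripper":0.015}
    - {"linear":[0,0,-0.003],"delta_rot":[0,0,0],"gripper":0.015}
    - {"linear":[0,0,-0.001],"delta_rot":[0,0,0],"gripper":0.015}
    - {"linear":[0,0,0],"delta_rot":[0,0,0],"gripper":0.015}

```text
clock: 41.35
tool_pos: [0.5504, -0.0206, 0.1165]
tool_rot: [-0.0, 1.0, -0.001, -0.0]
contact_force: [0.4, 0.7, -1.2]
width: 0.274
grasp_force: 79.0
```

Request:
arm_command:
  increments:
    - {"linear":[0,0,-0.0006],"delta_rot":[0,0,0],"gripper":0.015}
    - {"linear":[0,0,-0.0004],"delta_rot":[0,0,0],"gripper":0.015}
    - {"linear":[0,0,0],"delta_rot":[0,0,0],"gripper":0.015}
    - {"linear":[0,0,0],"delta_rot":[0,0,0],"gripper":0.015}
    - {"linear":[0,0,0],"delta_rot":[0,0,0],"gripper":0.015}

```text
clock: 41.98
tool_pos: [0.5505, -0.0206, 0.1156]
tool_rot: [-0.0, 1.0, -0.001, 0.0]
contact_force: [0.1, -0.0, -1.4]
width: 0.271
grasp_force: 79.0
```

```bash
python3 -c "
from h import *
st()"
```

```text
t 41.975 p [ 0.5505 -0.0206  0.1156] F [ 0.1111 -0.0226 -1.4325] M [ 0.0014 -0.0197  0.0227] w 0.2705341374460364 gf 78.96981596946716 yaw -0.06984016331862238 zax [ 0.0001  0.     -1.    ]
```

Not touching the floor yet; I'll ease down a little more.

Request:
arm_command:
  increments:
    - {"linear":[0,0,-0.0005],"delta_rot":[0,0,0],"gripper":0.015}
    - {"linear":[0,0,-0.0005],"delta_rot":[0,0,0],"gripper":0.015}
    - {"linear":[0,0,-0.0003],"delta_rot":[0,0,0],"gripper":0.015}
    - {"linear":[0,0,0],"delta_rot":[0,0,0],"gripper":0.015}
    - {"linear":[0,0,0],"delta_rot":[0,0,0],"gripper":0.015}

```text
clock: 42.6
tool_pos: [0.5507, -0.0206, 0.1148]
tool_rot: [0.0, 1.0, -0.001, 0.0]
contact_force: [-2.7, -1.8, 4.2]
width: 0.271
grasp_force: 79.8
```

```bash
python3 -c "
from h import *
st()"
```

```text
t 42.6 p [ 0.5507 -0.0206  0.1148] F [-2.7264 -1.7674  4.1879] M [-0.0304  0.596   0.0548] w 0.27117557564681477 gf 79.78742480278015 yaw -0.0649942718182957 zax [ 0.0006 -0.0001 -1.    ]
```

The floor is reached. I'll release and retreat upward.

Request:
arm_command:
  increments:
    - {"linear":[0,0,0],"delta_rot":[0,0,0],"gripper":0.03}
    - {"linear":[0,0,0],"delta_rot":[0,0,0],"gripper":0.04}
    - {"linear":[0,0,0],"delta_rot":[0,0,0],"gripper":0.0854}
    - {"linear":[0,0,0],"delta_rot":[0,0,0],"gripper":0.0854}
    - {"linear":[0,0,0],"delta_rot":[0,0,0],"gripper":0.0854}

```text
clock: 43.22
tool_pos: [0.5504, -0.0206, 0.1142]
tool_rot: [-0.0, 1.0, -0.001, -0.0]
contact_force: [0.5, 0.4, -0.2]
width: 0.999
grasp_force: 0.0
```

Request:
arm_command:
  increments:
    - {"linear":[0,0,0.005],"delta_rot":[0,0,0],"gripper":0.0854}
    - {"linear":[0,0,0.02],"delta_rot":[0,0,0],"gripper":0.0854}
    - {"linear":[0,0,0.03],"delta_rot":[0,0,0],"gripper":0.0854}
    - {"linear":[0,0,0.04],"delta_rot":[0,0,0],"gripper":0.0854}
    - {"linear":[0,0,0.03],"delta_rot":[0,0,0],"gripper":0.0854}

```text
clock: 43.85
tool_pos: [0.5507, -0.0205, 0.2414]
tool_rot: [0.0, 1.0, -0.001, 0.001]
contact_force: [-0.2, -0.5, -0.6]
width: 1.004
grasp_force: 0.0
```

Request:
arm_command:
  increments:
    - {"linear":[0,0.05,0.02],"delta_rot":[0,0,0],"gripper":0.0854}
    - {"linear":[0,0.06,0],"delta_rot":[0,0,0],"gripper":0.0854}
    - {"linear":[0,0.06,0],"delta_rot":[0,0,0],"gripper":0.0854}
    - {"linear":[0,0.06,0],"delta_rot":[0,0,0],"gripper":0.0854}
    - {"linear":[0,0.06,0],"delta_rot":[0,0,0],"gripper":0.0854}

```text
clock: 44.48
tool_pos: [0.5504, 0.2711, 0.2598]
tool_rot: [-0.0, 1.0, -0.001, 0.0]
contact_force: [1.9, -0.7, 0.5]
width: 0.998
grasp_force: 0.0
```

Run:
```python
from tc import *
st();S=manip.grab_frame("side");T=manip.grab_frame("top");cv2.imwrite("pics/s18.png",S[:,:,::-1]);cv2.imwrite("pics/t18.png",T[:,:,::-1])
L=lambda f:cv2.imread(f)[:,:,::-1].copy()
for nm,t,s in(("start",L("pics/top0.png"),L("pics/side0.png")),("now",T,S)):
    for n,I,r in(("top",t,(325,190,355,225)),("side",s,(295,195,330,240))):
        g=mask(I,(45,80,40),(85,255,255),r);print(nm,n,cen(g),cv2.boundingRect(big(g)))
run(T,S)
```

```text
t 44.475 p [0.5504 0.2711 0.2598] F [ 1.855  -0.6513  0.4917] M [ 0.0356 -0.0441  0.0083] w 0.9975149428749217 gf 0.0 yaw -0.10386467339191786 zax [ 0.0008  0.0001 -1.    ]
start top (array([338.6647, 206.5389]), 167.0) (334, 199, 11, 17)
start side (array([311.5418, 212.3984]), 251.0) (305, 202, 14, 22)
now top (array([338.7207, 206.1397]), 179.0) (334, 198, 11, 18)
now side (array([311.4016, 212.2244]), 254.0) (304, 202, 15, 21)
red [-14.9  41.8  42.5] gap 2.2
red [-15.9 -18.1  41.7] gap 1.7
green [ 8.6 41.8 43.9] gap 3.3
green [  6.5 -17.5  46. ] gap 2.3
green [-15.2  21.5  42.1] gap 2.1
green [-16.2 -38.   41.7] gap 2.0
white [ 8.1 21.6 43.3] gap 2.9
white [  7.  -37.7  43.8] gap 2.7
plane: roll deg (+x up) 5.53597836498636 pitch (+y up) -0.19485176649890087 z0 43.520161186863405 res [-0.5  0.4  0.3 -1.8 -0.1  0.3  0.9  0.5]
```

Run:
```python
from tc import *
T=cv2.imread("pics/t18.png")[:,:,::-1].copy();h=cv2.cvtColor(T,cv2.COLOR_RGB2HSV)
for y in range(207,235): print(y,[tuple(int(v) for v in h[y,x]) if 20<=h[y,x,0]<=34 and h[y,x,1]>100 and h[y,x,2]>60 else "." for x in range(412,424)])
```

```text
207 ['.', '.', '.', '.', '.', '.', '.', '.', '.', '.', '.', '.']
208 ['.', '.', '.', '.', '.', '.', '.', '.', '.', '.', '.', '.']
209 ['.', '.', '.', '.', '.', '.', '.', '.', '.', '.', '.', '.']
210 ['.', '.', '.', '.', '.', '.', '.', (30, 137, 69), (21, 150, 61), '.', '.', '.']
211 ['.', (20, 171, 255), '.', '.', '.', '.', (27, 161, 100), (27, 168, 187), (26, 168, 188), (28, 162, 154), (30, 115, 62), '.']
212 ['.', '.', '.', '.', (21, 167, 255), '.', (25, 180, 119), (25, 172, 255), (30, 146, 255), (30, 160, 255), (29, 154, 119), '.']
213 ['.', '.', '.', '.', '.', (22, 188, 111), '.', (28, 169, 250), (30, 155, 255), (25, 173, 167), '.', '.']
214 ['.', '.', '.', '.', (25, 118, 67), (22, 223, 89), (21, 206, 105), (28, 166, 237), (29, 161, 251), '.', '.', (21, 169, 255)]
215 ['.', '.', '.', '.', '.', '.', (21, 178, 193), (30, 160, 255), (26, 149, 210), '.', '.', '.']
216 ['.', '.', '.', '.', '.', '.', (26, 142, 255), (30, 161, 255), '.', '.', '.', '.']
217 ['.', '.', '.', '.', '.', '.', (30, 158, 255), (30, 167, 255), '.', '.', '.', '.']
218 ['.', '.', '.', '.', '.', '.', (30, 166, 255)
[... 694 characters left out ...]
177), (25, 179, 234), (30, 169, 249), (26, 197, 238), '.', '.', '.', '.', '.', '.']
227 ['.', '.', '.', (25, 181, 131), (21, 206, 136), (28, 168, 210), '.', '.', '.', '.', '.', '.']
228 ['.', (21, 195, 114), (21, 199, 113), (22, 214, 99), (22, 217, 87), '.', '.', '.', '.', '.', '.', '.']
229 ['.', '.', (21, 167, 107), (21, 162, 110), '.', '.', '.', '.', '.', '.', '.', '.']
230 ['.', '.', '.', '.', '.', '.', '.', '.', '.', '.', '.', '.']
231 ['.', '.', '.', '.', '.', '.', '.', '.', '.', '.', '.', '.']
232 ['.', '.', '.', '.', '.', '.', '.', '.', '.', '.', '.', '.']
233 ['.', '.', '.', '.', '.', '.', '.', '.', '.', '.', '.', '.']
234 ['.', '.', '.', '.', '.', '.', '.', '.', '.', '.', '.', '.']
```

In the top view the bar spans rows 211–227. The flat prediction is 210.5–226 and the rim-riding prediction 215–231, so the carrier is flat and the picker is back at its starting pixels. Handing in.

```bash
python3 -c "
from cell import manip
print(manip.hand_in())"
```

```text
the job is handed in; nothing more can be done
None
```

I handed the job in at about 44.6 s. The carrier appears flat in the orange nest by the camera checks, and the picker is upright in its stand and released; hand-in returned no verdict, so the result is unconfirmed.

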